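# Make up the brass pot gift tray

### The arm

A 6-joint arm with a two-finger parallel gripper is mounted at the origin on the work surface. World frame = base frame: x ahead of the robot, y to its left, z up, the work surface at z = 0. Lengths are in mm, angles in rad, forces in N, time in s.
With the tool pointing down it reaches from about 300 to 825 mm from the base axis. Payload 5.4 kg.
Tool frame: the origin (TCP) lies midway between the tips of the shut fingers; the grasp point (between the pads) lies 19 mm behind it; x points along the fingers, y is the direction in which the jaws open and shut, and the axes are right-handed (so a half turn about x gives the same grasp; the last joint's range is limited). The gripper opens to 92 mm and grips with 3 to 60 N. Pads are 20 mm wide; open, the fingers measure 128 mm over their backs; the gripper's body (75 mm by 189 mm) begins 69 mm behind the grasp point.
Start: joints at [1.023, 0.158, 1.597, -0, 1.386, -0.21], TCP at [190.571, 542.484, 191.901] pointing down, gripper open.
Joint ranges: [-2.91, 2.91], [-0.94, 2.29], [0.18, 2.7], [-1.29, 4.43], [0.17, 2.64], [-3, 3]. Speed limits (rad/s): [2.57, 2.57, 3.14, 3.14, 3.14, 3.14].

### API

Orientations are given as a unit quaternion [w, x, y, z].
In Python, from station import manip, vision gives the robot as it stands. The module is installed in compiled form; this text tells all that it offers.
- The arm moves only by the tool step_arm, never from a script. Its argument "series" is a list of rows, each an object of numbers: "x", "y", "z": the shift along the tool's x, y, z normalised to -1 to 1, where 1 is 100 mm; "wx", "wy", "wz": the turn, a rotation vector about the tool's x, y, z normalised to -1 to 1, where 1 is 45 degrees; "jaw": the closure, from -1 (fully open) to 1 (shut), so that 0 is half open. In form: [{"x": .., "y": .., "z": .., "wx": .., "wy": .., "wz": .., "jaw": ..}, ...]. A call has 1 to 5 rows; each row shifts and turns the commanded pose from where the row before left it, along the tool's axes as they then stand; what a row does not reach is not made up. A row lasts 1/12 s, in which the tool goes at most 41.7 mm and 7.16 degrees, less where a joint would pass 70% of its speed; a pose out of reach is approached as far as the arm can. A call with a number of a shift or a turn outside -1 to 1 is refused whole. A call with a gripper value outside its range is refused whole. The fingers move at their own pace and stop on an object; the grip force is fixed at half the most. Time passes only in rows, so rows that do not move let the fingers close. It gives the time, the measured TCP pose, the force and the opening at its end, in the units of the state.
- manip.observe(): the state, without advancing time (a new reading comes with each control period).
- vision.read_camera(name): name is "side" or "top" or "wrist"; returns the picture (384x512x3 uint8, red, green, blue); there is no depth.
- vision.camera_info(name): a dict with "K" (3x3 intrinsics, pixels), "rvec" (rotation vector, rad) and "tvec" (3), from world to camera coordinates, as OpenCV has them. Camera axes: x right, y down, z forward; pixel columns grow to the right and rows downward; lengths in mm; the calibration is good to about 2 mm. The wrist camera is an equidistant fisheye: a pixel r from the principal point sees the ray r / f radians off the axis. A picture is of the moment at which its call begins: read the wrist's pose just before it. camera_info takes no time and is no camera call; for the wrist camera it gives the pose at the moment of the call.
- manip.finish_job(): hands the job in, once; it reports no verdict.
The state is a dict: "clock": time; "q": joint angles; "joint_velocities": joint speeds; "joint_efforts": joint torques, N m; "position": TCP position; "orientation": TCP orientation; "contact_force": force on the tool from outside, world axes, zero at the start; "wrist_torque": the same for the moment, N m; "grip_width": finger opening in mm.
Only numpy, scipy, OpenCV 4.12 (cv2) and the standard library are available. Lean on these libraries where they do the work, as an engineer would, in place of code of your own. Each camera call takes 0.05 s, during which the arm holds its last target.

### The job

Make up the gift tray on the shop counter: stand each of the four brass pots upright in the tray, wholly on the round inlay of the same colour as its lid, and let go of it, without tipping a pot over. The two white china pots with the same lids are not part of the set: leave them standing where they are.

Things in the scene. Friction and masses are not known exactly. Their poses are not given: they have to be found in the camera images.
- pot_red_center (a point): Brass pot with a red lid: a closed upright round pot, brass body 46 mm in diameter and 50 mm high, topped by a 37 mm red lid disc (5 mm) and a small brass knob, 64 mm high in all, about 0.16 kg, in one piece. The point is on its axis, half-way up, 32 mm above its underside; z is up along its axis. Belongs to the gift set. It stands on the counter (z = 0) at the start, in the left half.
- pot_blue_center (a point): Brass pot with a blue lid: a closed upright round pot, brass body 46 mm in diameter and 50 mm high, topped by a 37 mm blue lid disc (5 mm) and a small brass knob, 64 mm high in all, about 0.16 kg, in one piece. The point is on its axis, half-way up, 32 mm above its underside; z is up along its axis. Belongs to the gift set. It stands on the counter (z = 0) at the start, in the left half.
- pot_green_center (a point): Brass pot with a green lid: a closed upright round pot, brass body 46 mm in diameter and 50 mm high, topped by a 37 mm green lid disc (5 mm) and a small brass knob, 64 mm high in all, about 0.16 kg, in one piece. The point is on its axis, half-way up, 32 mm above its underside; z is up along its axis. Belongs to the gift set. It stands on the counter (z = 0) at the start, in the left half.
- pot_white_center (a point): Brass pot with a white lid: a closed upright round pot, brass body 46 mm in diameter and 50 mm high, topped by a 37 mm white lid disc (5 mm) and a small brass knob, 64 mm high in all, about 0.16 kg, in one piece. The point is on its axis, half-way up, 32 mm above its underside; z is up along its axis. Belongs to the gift set. It stands on the counter (z = 0) at the start, in the left half.
- china_red_center (a point): White china pot with a red lid: same shape and size as the brass pots (46 mm diameter, 64 mm high) but with a white body and knob. Not part of the set: leave it alone. The point is on its axis, 32 mm above its underside.
- china_blue_center (a point): White china pot with a blue lid: same shape and size as the brass pots (46 mm diameter, 64 mm high) but with a white body and knob. Not part of the set: leave it alone. The point is on its axis, 32 mm above its underside.
- inlay_red: Fixed red round inlay, 76 mm across, 2 mm thick, in the floor of one compartment of the low wooden tray on the right. Origin: centre of its underside, 6 mm above the counter (top face z = 8 mm); x, y along the tray's walls. Tray: fixed, 190 mm square, 2 by 2 compartments 86 mm square, centres 92 mm apart, wall and divider tops 16 mm above the counter.
- inlay_blue: Fixed blue round inlay, 76 mm across, 2 mm thick, in the floor of one compartment of the low wooden tray on the right. Origin: centre of its underside, 6 mm above the counter (top face z = 8 mm); x, y along the tray's walls. Tray: fixed, 190 mm square, 2 by 2 compartments 86 mm square, centres 92 mm apart, wall and divider tops 16 mm above the counter.
- inlay_green: Fixed green round inlay, 76 mm across, 2 mm thick, in the floor of one compartment of the low wooden tray on the right. Origin: centre of its underside, 6 mm above the counter (top face z = 8 mm); x, y along the tray's walls. Tray: fixed, 190 mm square, 2 by 2 compartments 86 mm square, centres 92 mm apart, wall and divider tops 16 mm above the counter.
- inlay_white: Fixed white round inlay, 76 mm across, 2 mm thick, in the floor of one compartment of the low wooden tray on the right. Origin: centre of its underside, 6 mm above the counter (top face z = 8 mm); x, y along the tray's walls. Tray: fixed, 190 mm square, 2 by 2 compartments 86 mm square, centres 92 mm apart, wall and divider tops 16 mm above the counter.
Things that resemble listed ones, but are neither listed nor needed, are in the scene too. What is shaped like the part that bears pot_blue_center but turquoise is not meant.

How it is judged (in metres and radians):
At the end, for the whole second after the job is handed in: Each brass pot stands upright (within 0.12 rad) and at rest on the tray inlay of its lid's colour, its axis within 15 mm of the inlay's centre; both white china pots still stand upright within 20 mm of where they were; the robot touches nothing (horizontal distance between pot_red_center and inlay_red below 0.015 m and z of pot_red_center in the frame of inlay_red between 0.03 and 0.039 m and angle between each of pot_red_center, pot_blue_center, pot_green_center, pot_white_center, china_red_center, china_blue_center's own z axis and vertical below 0.12 rad and linear speed of each of pot_red, pot_blue, pot_green, pot_white below 0.02 m/s and horizontal distance between pot_blue_center and inlay_blue below 0.015 m and z of pot_blue_center in the frame of inlay_blue between 0.03 and 0.039 m and horizontal distance between pot_green_center and inlay_green below 0.015 m and z of pot_green_center in the frame of inlay_green between 0.03 and 0.039 m and horizontal distance between pot_white_center and inlay_white below 0.015 m and z of pot_white_center in the frame of inlay_white between 0.03 and 0.039 m and distance of each of china_red_center, china_blue_center from where it was at the start of the episode below 0.02 m).
It fails at once if a brass pot is tipped over (angle between any of pot_red_center, pot_blue_center, pot_green_center, pot_white_center's own z axis and vertical above 0.8 rad).
It fails at once if a white china pot is shifted or tipped (distance of any of china_red_center, china_blue_center from where it was at the start of the episode above 0.03 m or angle between any of china_red_center, china_blue_center's own z axis and vertical above 0.5 rad).
It also fails if it takes over 104 s, if anything falls off the work surface, if the arm or the gripper's body presses on something with over 40 N, if the wrist force passes 120 N, or if a joint passes its speed limit or range.

## Working session

There is one attempt and no reset: what is moved stays moved. The work goes in short steps, Python scripts to look and compute and a tool call to move; the robot and the scene stay as the last step left them, time stands still between calls to the robot, and variables do not carry over. Pictures are saved under pics/ and viewed, and the job is handed in when it is done.

Besides the shell and the picture viewer there is one more tool, called by a JSON object that holds its "method" and its "body". step_arm: Moves the arm, as the interface text tells. Scaled input: -1 to 1 covers 100 mm each way for a shift and 45 degrees each way for a turn. Its arguments: {"type":"object","properties":{"series":{"type":"array","items":{"type":"object","properties":{"x":{"type":"number"},"y":{"type":"number"},"z":{"type":"number"},"wx":{"type":"number"},"wy":{"type":"number"},"wz":{"type":"number"},"jaw":{"type":"number"}}}}},"required":["series"]}

```bash
mkdir -p pics; python3 - <<'E'
from station import manip, vision
import cv2
for n in ("top","side"):
    cv2.imwrite(f"pics/{n}0.png", vision.read_camera(n)[:,:,::-1]); print(n,vision.camera_info(n))
print(manip.observe())
E
```

```text
top {'K': array([[399.25466352,   0.        , 261.56550643],
       [  0.        , 399.25466352, 199.16977737],
       [  0.        ,   0.        ,   1.        ]]), 'rvec': array([ 2.10649441, -2.16378936,  0.19366815]), 'tvec': array([  59.44864417,  535.37438778, 1020.80562026])}
side {'K': array([[432.80201929,   0.        , 258.30643538],
       [  0.        , 432.80201929, 186.18324512],
       [  0.        ,   0.        ,   1.        ]]), 'rvec': array([ 2.24898361, -0.53536   ,  0.25812009]), 'tvec': array([-455.46973519,  200.38754788,  744.27357772])}
{'clock': 0.1, 'q': array([ 1.02288157e+00,  1.58951620e-01,  1.59806510e+00, -1.03407574e-05,
        1.38618669e+00, -2.10093463e-01]), 'joint_velocities': array([-0.00032313, -0.00209628, -0.00368832, -0.00122705,  0.00092501,
       -0.00033403]), 'joint_efforts': array([-2.60654706e-04, -3.86504209e+01, -3.22961104e+01,  7.02618482e-02,
        3.39034887e-02, -8.50912897e-06]), 'position': array([190.28540212, 541.9888113 , 191.05736508]), 'orientation': array([ 0.69683609,  0.11833962,  0.69725084, -0.11940043]), 'contact_force': array([ 0.72499249,  0.54993795, -0.49247209]), 'wrist_torque': array([-0.0165319 ,  0.0775756 , -0.01257965]), 'grip_width': 92.00492953364535}
```

View pics/top0.png

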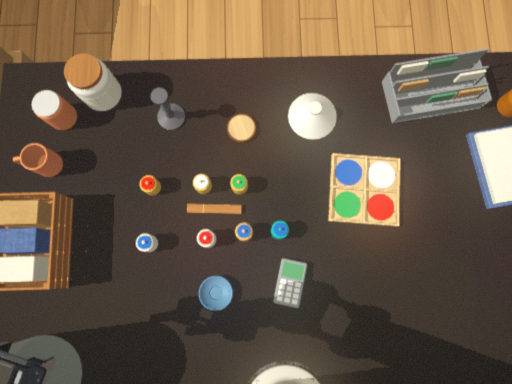

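View pics/side0.png

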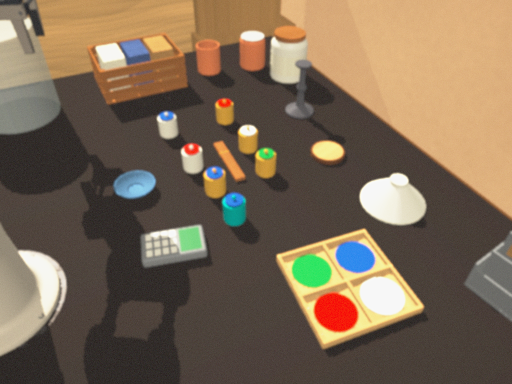

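The top view shows red brass at about (150,184), white brass (202,183), green brass (239,183), blue brass (244,231), china blue (147,242), china red (206,238) and the turquoise decoy (280,229). The tray is centred near (365,190). Next I'll turn these into positions using both cameras.

```bash
cat > h.py <<'E'
import numpy as np, cv2
from station import manip, vision
def bp(info,u,v,z):
    R,_=cv2.Rodrigues(info["rvec"]); t=info["tvec"]
    d=R.T@np.linalg.inv(info["K"])@np.array([u,v,1.]); c=-R.T@t
    return c+d*(z-c[2])/d[2]
def pj(info,P):
    return cv2.projectPoints(np.array(P,float).reshape(-1,1,3),info["rvec"],info["tvec"],info["K"],None)[0].reshape(-1,2)
def blobs(img):
    hsv=cv2.cvtColor(img,cv2.COLOR_RGB2HSV); out=[]
    H,S,V=[hsv[...,i] for i in range(3)]
    m={'red':((H<5)|(H>172))&(S>170)&(V>90),'blue':(H>100)&(H<125)&(S>150)&(V>90),'green':(H>45)&(H<80)&(S>120)&(V>70),'white':(S<50)&(V>150)}
    for k,a in m.items():
        n,l,s,c=cv2.connectedComponentsWithStats(a.astype(np.uint8))
        for i in range(1,n):
            if s[i,4]>=15: out.append((k,s[i,4],c[i]))
    return out
E
python3 - <<'E'
from h import *
np.set_printoptions(precision=1,suppress=True)
for n in ("top","side"):
    info=vision.camera_info(n); im=vision.read_camera(n)
    for k,a,c in blobs(im):
        print(n,k,a,c,bp(info,*c,8 if a>300 else 55))
    if n=="top":
        cv2.imwrite("pics/topz.png",cv2.resize(im[160:260,120:300,::-1],None,fx=4.4,fy=4.4,interpolation=cv2.INTER_CUBIC))
    print("base,tcp",pj(info,[[0,0,0],[190,542,191]]))
E
```

```text
top red 90 [147.9 183.1] [586.5 346.6  55. ]
top red 501 [380.1 206.7] [ 513.7 -282.5    8. ]
top red 95 [205.5 237.4] [438.1 193.8  55. ]
top blue 184 [342.8 170. ] [ 609.  -175.2   55. ]
top blue 127 [280.1 228.9] [455.   -1.2  55. ]
top blue 78 [243.8 230.9] [452.3  93.8  55. ]
top blue 92 [144.5 241.9] [430.6 352.2  55. ]
top green 112 [238.8 181.8] [583.9 104.7  55. ]
top green 484 [346.8 204.3] [ 522.8 -190.7    8. ]
top white 23 [477.   50.6] [ 947.9 -579.    55. ]
top white 564 [92.2 90. ] [877.4 526.6   8. ]
top white 206 [411.2  66. ] [ 905.1 -387.2   55. ]
top white 206 [470.7  71.9] [ 883.3 -553.2   55. ]
top white 698 [412.6  93.9] [ 842.7 -403.3    8. ]
top white 579 [ 45.1 102.7] [841.6 660.1   8. ]
top white 462 [448.  103.9] [ 809.5 -503.2    8. ]
top white 1790 [311.5 115.8] [ 782.9 -105.7    8. ]
top white 17 [110.4  99.2] [826.5 455.   55. ]
top white 22 [103.6 104.5] [811.3 473.   55. ]
top white 42 [162.5 120.3] [761.7 310.4  55. ]
top white 2194 [496.3 161.8] [ 633.2 -621.4    8. ]
top white 574 [380.9 174.3] [ 605.3 -291.8    8. ]
top white 138 [200.5 181.5] [
[... 1445 characters left out ...]
.2] [311.1 -10.    8. ]
side white 21 [367.7 247.5] [ 617.6 -222.    55. ]
side white 78 [500.8 252.7] [ 823.4 -337.9   55. ]
side white 19 [335.9 254. ] [ 557.9 -208.9   55. ]
side white 1549 [ 46.1 277.9] [88.6  7.   8. ]
side white 49 [483.3 258.4] [ 784.8 -333.1   55. ]
side white 19 [  2.2 260.1] [34.9 36.8 55. ]
side white 25 [  7.6 268.3] [41.9 13.7 55. ]
side white 73 [ 14.6 279.1] [ 50.6 -15.3  55. ]
side white 73 [498.2 285.6] [ 761.1 -385.2   55. ]
side white 1347 [382.1 295.5] [ 604.8 -292.8    8. ]
side white 59 [ 26.3 293.4] [ 64.9 -53.5  55. ]
side white 17 [ 15.1 292.4] [ 49.2 -43.6  55. ]
side white 24 [ 26.5 301.8] [ 63.7 -70.3  55. ]
base,tcp [[ -6.6 302.7]
 [ 37.7  52.7]]
```

View pics/topz.png

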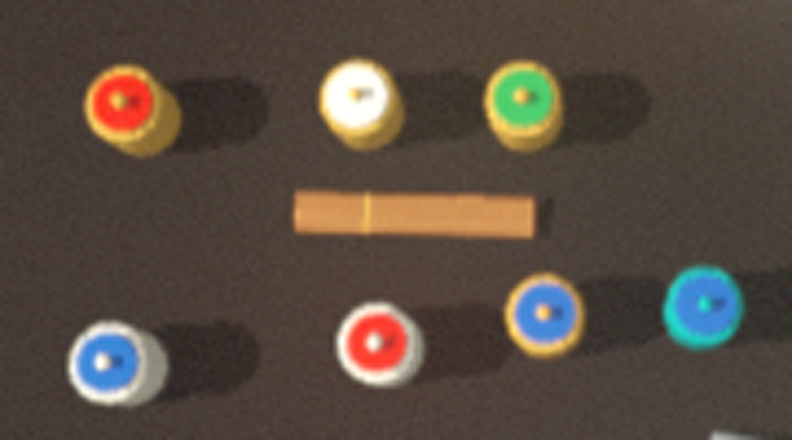

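```bash
cat >> h.py <<'E'
from scipy.spatial.transform import Rotation as Ro
def st():
    s=manip.observe(); w,x,y,z=s["orientation"]; return s["position"],Ro.from_quat([x,y,z,w]),s
def goto(x,y,z,yaw=None):
    """shift in tool axes (units 100mm) and turn (units 45deg) to get to target with tool x down, tool y at world yaw"""
    p,R,s=st()
    d=R.inv().apply(np.array([x,y,z])-p)/100
    ya=np.deg2rad(yaw); X=np.array([0,0,-1.]);Y=np.array([np.cos(ya),np.sin(ya),0]);Z=np.cross(X,Y)
    T=Ro.from_matrix(np.c_[X,Y,Z]); w=(R.inv()*T).as_rotvec()/(np.pi/4)
    # shift as seen with target orientation too
    print("pos",p.round(1),"shift now",d.round(3),"turn",w.round(3),"shift in target axes",(T.inv().apply(np.array([x,y,z])-p)/100).round(3),"jaw",round(s["grip_width"],1),"t",s["clock"])
E
python3 - <<'E'
from h import *
p,R,s=st(); print(R.as_matrix().round(3))
goto(588,348.5,115,90);goto(588,348.5,115,-90)
E
```

```text
[[-0.001  0.331  0.943]
 [-0.001  0.943 -0.331]
 [-1.    -0.001 -0.   ]]
pos [190.4 542.1 191.3] shift now [ 0.762 -0.508  4.394] turn [-0.43  -0.001  0.001] shift in target axes [ 0.763 -1.936  3.976] jaw 91.9 t 0.2
pos [190.4 542.1 191.3] shift now [ 0.762 -0.508  4.394] turn [3.57e+00 2.00e-03 1.00e-03] shift in target axes [ 0.763  1.936 -3.976] jaw 91.9 t 0.2
```

{"method": "step_arm", "body": {"series": [{"wx": -0.145,"jaw": -0.52},{"wx": -0.145,"jaw": -0.52},{"wx": -0.14,"jaw": -0.52},{"z": 0.35,"y": -0.17,"jaw": -0.52},{"z": 0.35,"y": -0.17,"jaw": -0.52}]}}

```text
schema error: expected keys x, y, z, wx, wy, wz, jaw
```

{"method": "step_arm", "body": {"series": [{"z": 0.35,"y": -0.17,"jaw": -0.52},{"z": 0.35,"y": -0.17,"jaw": -0.52},{"z": 0.35,"y": -0.17,"jaw": -0.52},{"z": 0.35,"y": -0.17,"jaw": -0.52},{"z": 0.35,"y": -0.17,"jaw": -0.52}]}}

```text
schema error: expected keys x, y, z, wx, wy, wz, jaw
```

{"method": "step_arm", "body": {"series": [{"z": 0.35,"y": -0.17,"jaw": -0.52},{"z": 0.35,"y": -0.17,"jaw": -0.52},{"z": 0.35,"y": -0.17,"jaw": -0.52},{"jaw": -0.52},{"jaw": -0.52}]}}

```text
schema error: expected keys x, y, z, wx, wy, wz, jaw
```

```bash
python3 - <<'E'
from h import *
goto(588,348.5,16,90)
E
```

```text
pos [190.4 542.1 191.3] shift now [ 1.752 -0.507  4.394] turn [-0.43  -0.001  0.001] shift in target axes [ 1.753 -1.936  3.976] jaw 91.9 t 0.2
```

All keys must be present in every row.

{"method": "step_arm", "body": {"series": [{"x": 0,"y": 0,"z": 0,"wx": -0.145,"wy": 0,"wz": 0,"jaw": -0.52},{"x": 0,"y": 0,"z": 0,"wx": -0.145,"wy": 0,"wz": 0,"jaw": -0.52},{"x": 0,"y": 0,"z": 0,"wx": -0.14,"wy": 0,"wz": 0,"jaw": -0.52},{"x": 0,"y": -0.17,"z": 0.35,"wx": 0,"wy": 0,"wz": 0,"jaw": -0.52},{"x": 0,"y": -0.17,"z": 0.35,"wx": 0,"wy": 0,"wz": 0,"jaw": -0.52}]}}

```text
clock: 0.62
position: [261.5, 508.3, 191.8]
orientation: [0.707, -0.001, 0.707, 0.001]
contact_force: [0.2, 0.2, 0.3]
grip_width: 69.8
```

{"method": "step_arm", "body": {"series": [{"x": 0,"y": -0.17,"z": 0.35,"wx": 0,"wy": 0,"wz": 0,"jaw": -0.52},{"x": 0,"y": -0.17,"z": 0.35,"wx": 0,"wy": 0,"wz": 0,"jaw": -0.52},{"x": 0,"y": -0.17,"z": 0.35,"wx": 0,"wy": 0,"wz": 0,"jaw": -0.52},{"x": 0,"y": -0.17,"z": 0.35,"wx": 0,"wy": 0,"wz": 0,"jaw": -0.52},{"x": 0,"y": -0.17,"z": 0.35,"wx": 0,"wy": 0,"wz": 0,"jaw": -0.52}]}}

```text
clock: 1.03
position: [437.0, 422.3, 191.8]
orientation: [0.707, 0.0, 0.707, -0.0]
contact_force: [0.0, 0.1, -0.5]
grip_width: 69.6
```

{"method": "step_arm", "body": {"series": [{"x": 0,"y": -0.17,"z": 0.35,"wx": 0,"wy": 0,"wz": 0,"jaw": -0.52},{"x": 0,"y": -0.17,"z": 0.35,"wx": 0,"wy": 0,"wz": 0,"jaw": -0.52},{"x": 0.2,"y": -0.17,"z": 0.35,"wx": 0,"wy": 0,"wz": 0,"jaw": -0.52},{"x": 0.2,"y": 0,"z": 0,"wx": 0,"wy": 0,"wz": 0,"jaw": -0.52},{"x": 0,"y": 0,"z": 0,"wx": 0,"wy": 0,"wz": 0,"jaw": -0.52}]}}

```text
clock: 1.45
position: [537.8, 370.6, 147.6]
orientation: [0.704, -0.0, 0.71, -0.002]
contact_force: [0.3, -1.0, -1.1]
grip_width: 70.1
```

```bash
python3 - <<'E'
from h import *
goto(588,348.5,16,90)
cv2.imwrite("pics/w1.png",vision.read_camera("wrist")[:,:,::-1])
E
```

```text
pos [537.8 370.6 147.6] shift now [ 1.313 -0.215  0.512] turn [-0.004 -0.01   0.004] shift in target axes [ 1.316 -0.221  0.502] jaw 70.1 t 1.45
```

View pics/w1.png

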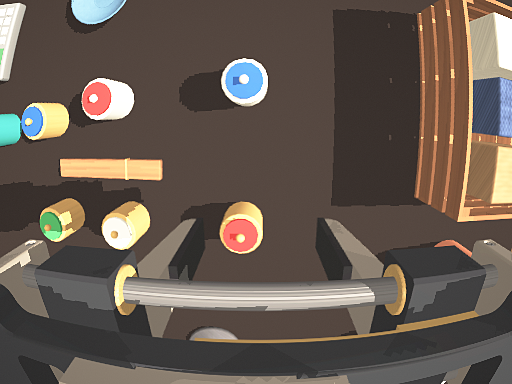

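Red pot is between the fingers' lanes at (240,235) in the wrist view. I'll move over it and go down.

{"method": "step_arm", "body": {"series": [{"x": 0,"y": -0.11,"z": 0.25,"wx": 0,"wy": -0.01,"wz": 0,"jaw": -0.52},{"x": 0,"y": -0.11,"z": 0.25,"wx": 0,"wy": 0,"wz": 0,"jaw": -0.52},{"x": 0,"y": 0,"z": 0,"wx": 0,"wy": 0,"wz": 0,"jaw": -0.52},{"x": 0,"y": 0,"z": 0,"wx": 0,"wy": 0,"wz": 0,"jaw": -0.52},{"x": 0.2,"y": 0,"z": 0,"wx": 0,"wy": 0,"wz": 0,"jaw": -0.52}]}}

```text
clock: 1.92
position: [591.0, 353.7, 138.9]
orientation: [0.713, 0.001, 0.701, 0.002]
contact_force: [-0.0, 0.5, 1.0]
grip_width: 69.9
```

```bash
python3 - <<'E'
from h import *
goto(588,348.5,16,90)
cv2.imwrite("pics/w2.png",vision.read_camera("wrist")[:,:,::-1])
i=vision.camera_info("wrist");print(i)
# reproject pot center via fisheye
for P in ([588,348.5,55],[588,348.5,64]):
    q=cv2.fisheye.projectPoints(np.array(P,float).reshape(1,1,3),i["rvec"],i["tvec"],i["K"],np.zeros(4))[0]; print(q)
E
```

```text
pos [591.  353.7 138.9] shift now [ 1.228 -0.057 -0.05 ] turn [ 0.002  0.021 -0.005] shift in target axes [ 1.229 -0.052 -0.03 ] jaw 69.9 t 1.9167
{'K': array([[297.31863964,   0.        , 259.85936613],
       [  0.        , 297.31863964, 192.47969679],
       [  0.        ,   0.        ,   1.        ]]), 'rvec': array([-2.08394387, -2.08697898, -0.26791509]), 'tvec': array([-351.03062644, -583.41236899,  182.70668732])}
[[[256.23883738 192.37769251]]]
[[[256.12207648 194.88266659]]]
```

View pics/w2.png

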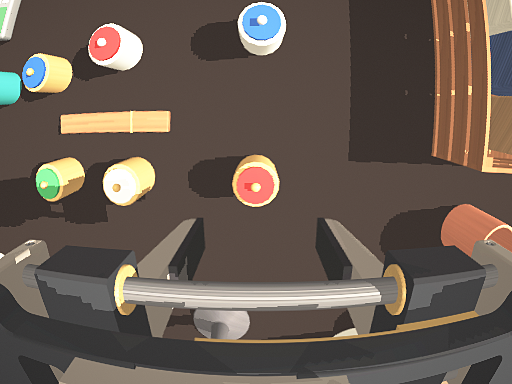

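```bash
cat >> h.py <<'E'
def wristcheck(P,name):
    i=vision.camera_info("wrist"); im=vision.read_camera("wrist")
    q=cv2.fisheye.projectPoints(np.array(P,float).reshape(1,1,3),i["rvec"],i["tvec"],i["K"],np.zeros(4))[0][0,0]
    for k,a,c in blobs(im):
        if np.hypot(*(c-q))<60 and k!='x':
            # back-project
            d=(c-i["K"][:2,2])/i["K"][0,0]; th=np.hypot(*d); v=np.array([*(d/th*np.sin(th)),np.cos(th)])
            R,_=cv2.Rodrigues(i["rvec"]); C=-R.T@i["tvec"]; D=R.T@v
            print(k,a,c.round(1),(C+D*(P[2]-C[2])/D[2]).round(1))
    print("pred",q)
    cv2.imwrite(f"pics/{name}.png",im[:,:,::-1])
E
python3 - <<'E'
from h import *
goto(588,348.5,16,90)
wristcheck([588,348.5,55],"w3")
goto(588,348.5,16,90)
E
```

```text
pos [587.2 352.4 131.4] shift now [ 1.154 -0.039  0.   ] turn [ 0.002  0.008 -0.   ] shift in target axes [ 1.154 -0.039  0.008] jaw 69.7 t 1.9667
red 51 [249.5 192.9] [588.5 342.1  55. ]
white 241 [265.5 184.8] [580.7 357.1  55. ]
white 23 [258.8 194. ] [589.5 350.9  55. ]
pred [256.23883738 192.37769251]
pos [586.  351.9 130.9] shift now [ 1.149 -0.033  0.017] turn [0.002 0.004 0.002] shift in target axes [ 1.149 -0.034  0.02 ] jaw 69.6 t 2.0167
```

{"method": "step_arm", "body": {"series": [{"x": 0.25,"y": -0.03,"z": 0.02,"wx": 0,"wy": 0,"wz": 0,"jaw": -0.52},{"x": 0.3,"y": 0,"z": 0,"wx": 0,"wy": 0,"wz": 0,"jaw": -0.52},{"x": 0.3,"y": 0,"z": 0,"wx": 0,"wy": 0,"wz": 0,"jaw": -0.52},{"x": 0.25,"y": 0,"z": 0,"wx": 0,"wy": 0,"wz": 0,"jaw": -0.52},{"x": 0,"y": 0,"z": 0,"wx": 0,"wy": 0,"wz": 0,"jaw": -0.52}]}}

```text
clock: 2.43
position: [586.4, 347.5, 17.4]
orientation: [0.706, -0.002, 0.708, -0.001]
contact_force: [-0.7, -0.4, -1.4]
grip_width: 69.7
```

{"method": "step_arm", "body": {"series": [{"x": 0,"y": 0,"z": 0,"wx": 0,"wy": 0,"wz": 0,"jaw": -0.52},{"x": 0,"y": 0,"z": 0,"wx": 0,"wy": 0,"wz": 0,"jaw": -0.52}]}}

```text
clock: 2.6
position: [592.8, 349.4, 25.7]
orientation: [0.711, 0.0, 0.703, 0.001]
contact_force: [-0.1, 0.2, -0.2]
grip_width: 69.6
```

```bash
python3 - <<'E'
from h import *
goto(588,348.5,16,90)
E
```

```text
pos [592.8 349.4  25.7] shift now [ 0.096 -0.009 -0.049] turn [ 0.001  0.014 -0.001] shift in target axes [ 0.097 -0.009 -0.048] jaw 69.6 t 2.6
```

{"method": "step_arm", "body": {"series": [{"x": 0,"y": 0,"z": 0,"wx": 0,"wy": 0,"wz": 0,"jaw": -0.52},{"x": 0,"y": 0,"z": 0,"wx": 0,"wy": 0,"wz": 0,"jaw": -0.52},{"x": 0,"y": 0,"z": 0,"wx": 0,"wy": 0,"wz": 0,"jaw": -0.52},{"x": 0,"y": 0,"z": 0,"wx": 0,"wy": 0,"wz": 0,"jaw": -0.52}]}}

```text
clock: 2.93
position: [592.5, 348.5, 24.2]
orientation: [0.71, 0.0, 0.704, 0.0]
contact_force: [0.7, 0.5, -0.2]
grip_width: 69.7
```

```bash
python3 - <<'E'
from h import *
goto(588,348.5,16,90)
wristcheck([588,348.5,64],"w4")
E
```

```text
pos [592.5 348.5  24.2] shift now [ 0.082 -0.    -0.046] turn [-0.     0.012 -0.001] shift in target axes [ 0.082 -0.    -0.045] jaw 69.7 t 2.9333
red 1755 [257.6 233.5] [586.5 346.8  64. ]
white 367 [273.  200.8] [567.6 355.   64. ]
white 25 [264.6 257.7] [601.7 350.7  64. ]
pred [260.74457691 235.9602125 ]
```

View pics/w4.png

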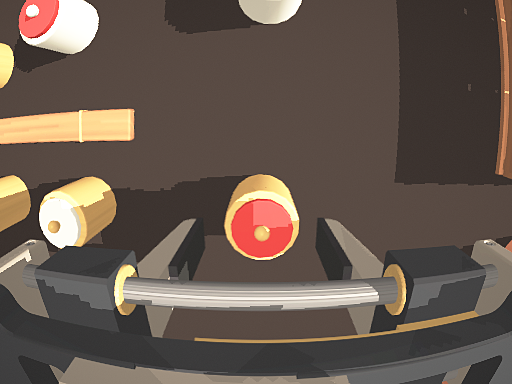

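{"method": "step_arm", "body": {"series": [{"x": 0.08,"y": 0,"z": -0.045,"wx": 0,"wy": 0.012,"wz": 0,"jaw": -0.52},{"x": 0,"y": 0,"z": 0,"wx": 0,"wy": 0,"wz": 0,"jaw": -0.52},{"x": 0,"y": 0,"z": 0,"wx": 0,"wy": 0,"wz": 0,"jaw": -0.52},{"x": 0,"y": 0,"z": 0,"wx": 0,"wy": 0,"wz": 0,"jaw": -0.52},{"x": 0,"y": 0,"z": 0,"wx": 0,"wy": 0,"wz": 0,"jaw": -0.52}]}}

```text
clock: 3.4
position: [587.5, 348.3, 15.0]
orientation: [0.707, 0.0, 0.708, -0.0]
contact_force: [0.0, -0.1, 0.5]
grip_width: 69.8
```

{"method": "step_arm", "body": {"series": [{"x": 0,"y": 0,"z": 0,"wx": 0,"wy": 0,"wz": 0,"jaw": 1},{"x": 0,"y": 0,"z": 0,"wx": 0,"wy": 0,"wz": 0,"jaw": 1},{"x": 0,"y": 0,"z": 0,"wx": 0,"wy": 0,"wz": 0,"jaw": 1},{"x": 0,"y": 0,"z": 0,"wx": 0,"wy": 0,"wz": 0,"jaw": 1},{"x": 0,"y": 0,"z": 0,"wx": 0,"wy": 0,"wz": 0,"jaw": 1}]}}

```text
clock: 3.82
position: [587.6, 348.5, 15.2]
orientation: [0.707, 0.0, 0.708, 0.0]
contact_force: [0.3, 0.5, 0.4]
grip_width: 45.0
```

{"method": "step_arm", "body": {"series": [{"x": -0.1,"y": 0,"z": 0,"wx": 0,"wy": 0,"wz": 0,"jaw": 1},{"x": -0.25,"y": 0,"z": 0,"wx": 0,"wy": 0,"wz": 0,"jaw": 1},{"x": -0.3,"y": 0,"z": 0,"wx": 0,"wy": 0,"wz": 0,"jaw": 1},{"x": -0.25,"y": 0,"z": 0,"wx": 0,"wy": 0,"wz": 0,"jaw": 1},{"x": -0.1,"y": -0.1,"z": 0,"wx": 0,"wy": 0,"wz": 0,"jaw": 1}]}}

```text
clock: 4.23
position: [589.7, 340.2, 120.4]
orientation: [0.709, 0.001, 0.705, 0.002]
contact_force: [1.4, 0.1, -0.5]
grip_width: 44.8
```

{"method": "step_arm", "body": {"series": [{"x": 0,"y": -0.2,"z": -0.02,"wx": 0,"wy": 0,"wz": 0,"jaw": 1},{"x": 0,"y": -0.3,"z": -0.04,"wx": 0,"wy": 0,"wz": 0,"jaw": 1},{"x": 0,"y": -0.35,"z": -0.04,"wx": 0,"wy": 0,"wz": 0,"jaw": 1},{"x": 0,"y": -0.35,"z": -0.04,"wx": 0,"wy": 0,"wz": 0,"jaw": 1},{"x": 0,"y": -0.35,"z": -0.04,"wx": 0,"wy": 0,"wz": 0,"jaw": 1}]}}

```text
clock: 4.65
position: [568.4, 181.1, 114.3]
orientation: [0.706, -0.0, 0.708, -0.0]
contact_force: [1.2, -0.1, -1.2]
grip_width: 45.3
```

{"method": "step_arm", "body": {"series": [{"x": 0,"y": -0.35,"z": -0.04,"wx": 0,"wy": 0,"wz": 0,"jaw": 1},{"x": 0,"y": -0.35,"z": -0.04,"wx": 0,"wy": 0,"wz": 0,"jaw": 1},{"x": 0,"y": -0.35,"z": -0.04,"wx": 0,"wy": 0,"wz": 0,"jaw": 1},{"x": 0,"y": -0.35,"z": -0.04,"wx": 0,"wy": 0,"wz": 0,"jaw": 1},{"x": 0,"y": -0.35,"z": -0.04,"wx": 0,"wy": 0,"wz": 0,"jaw": 1}]}}

```text
clock: 5.07
position: [548.2, 6.2, 114.5]
orientation: [0.706, 0.0, 0.708, -0.0]
contact_force: [0.5, -0.3, -2.2]
grip_width: 45.1
```

{"method": "step_arm", "body": {"series": [{"x": 0,"y": -0.35,"z": -0.04,"wx": 0,"wy": 0,"wz": 0,"jaw": 1},{"x": 0,"y": -0.35,"z": -0.04,"wx": 0,"wy": 0,"wz": 0,"jaw": 1},{"x": 0,"y": -0.35,"z": -0.04,"wx": 0,"wy": 0,"wz": 0,"jaw": 1},{"x": 0,"y": -0.35,"z": -0.04,"wx": 0,"wy": 0,"wz": 0,"jaw": 1},{"x": 0,"y": -0.35,"z": -0.04,"wx": 0,"wy": 0,"wz": 0,"jaw": 1}]}}

```text
clock: 5.48
position: [528.1, -168.6, 114.6]
orientation: [0.706, 0.0, 0.708, -0.0]
contact_force: [0.0, 0.8, -1.2]
grip_width: 45.1
```

```bash
python3 - <<'E'
from h import *
goto(513.2,-282.7,60,90); print(st()[2]["q"].round(2))
E
```

```text
pos [ 528.1 -168.6  114.6] shift now [ 0.546 -1.141 -0.147] turn [-0.001 -0.003 -0.   ] shift in target axes [ 0.546 -1.141 -0.149] jaw 45.1 t 5.4833
[-0.53  0.18  1.73 -0.    1.23 -2.1 ]
```

{"method": "step_arm", "body": {"series": [{"x": 0,"y": -0.35,"z": -0.04,"wx": 0,"wy": 0,"wz": 0,"jaw": 1},{"x": 0,"y": -0.35,"z": -0.04,"wx": 0,"wy": 0,"wz": 0,"jaw": 1},{"x": 0,"y": -0.28,"z": -0.04,"wx": 0,"wy": 0,"wz": 0,"jaw": 1},{"x": 0,"y": -0.12,"z": -0.03,"wx": 0,"wy": 0,"wz": 0,"jaw": 1},{"x": 0.1,"y": -0.04,"z": 0,"wx": 0,"wy": 0,"wz": 0,"jaw": 1}]}}

```text
clock: 5.9
position: [514.4, -283.8, 106.5]
orientation: [0.707, 0.0, 0.707, -0.002]
contact_force: [1.0, -0.2, -1.0]
grip_width: 45.0
```

{"method": "step_arm", "body": {"series": [{"x": 0.2,"y": 0,"z": 0,"wx": 0,"wy": 0,"wz": 0,"jaw": 1},{"x": 0.2,"y": 0,"z": 0,"wx": 0,"wy": 0,"wz": 0,"jaw": 1},{"x": 0.1,"y": 0,"z": 0,"wx": 0,"wy": 0,"wz": 0,"jaw": 1},{"x": 0,"y": 0,"z": 0,"wx": 0,"wy": 0,"wz": 0,"jaw": 1},{"x": 0,"y": 0,"z": 0,"wx": 0,"wy": 0,"wz": 0,"jaw": 1}]}}

```text
clock: 6.32
position: [514.1, -279.4, 54.4]
orientation: [0.706, 0.0, 0.708, 0.001]
contact_force: [-0.5, 0.6, -0.2]
grip_width: 45.3
```

{"method": "step_arm", "body": {"series": [{"x": 0,"y": 0,"z": 0,"wx": 0,"wy": 0,"wz": 0,"jaw": 1},{"x": 0,"y": 0,"z": 0,"wx": 0,"wy": 0,"wz": 0,"jaw": 1},{"x": 0,"y": 0,"z": 0,"wx": 0,"wy": 0,"wz": 0,"jaw": 1}]}}

```text
clock: 6.57
position: [515.3, -281.2, 56.5]
orientation: [0.707, -0.001, 0.707, -0.0]
contact_force: [-0.4, -0.5, -0.8]
grip_width: 44.9
```

```bash
python3 - <<'E'
from h import *
goto(513.2,-282.7,24,90)
for n in ("side","top"): cv2.imwrite(f"pics/{n}1.png",vision.read_camera(n)[:,:,::-1])
E
```

```text
pos [ 515.3 -281.2   56.5] shift now [ 0.325 -0.015 -0.021] turn [0.    0.    0.002] shift in target axes [ 0.325 -0.015 -0.021] jaw 44.9 t 6.5667
```

View pics/side1.png

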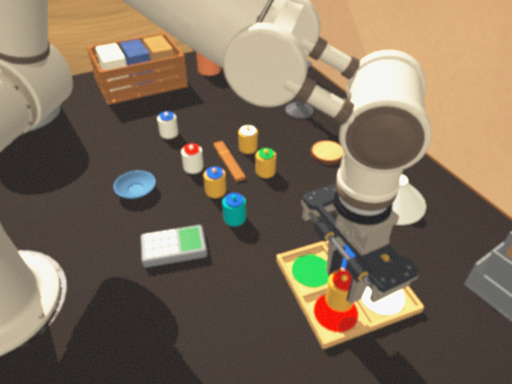

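The red pot is held upright over the red inlay at about (337,300). I'll lower it and let go.

{"method": "step_arm", "body": {"series": [{"x": 0.1,"y": -0.015,"z": -0.02,"wx": 0,"wy": 0,"wz": 0,"jaw": 1},{"x": 0.13,"y": 0,"z": 0,"wx": 0,"wy": 0,"wz": 0,"jaw": 1},{"x": 0.08,"y": 0,"z": 0,"wx": 0,"wy": 0,"wz": 0,"jaw": 1},{"x": 0.02,"y": 0,"z": 0,"wx": 0,"wy": 0,"wz": 0,"jaw": 1},{"x": 0,"y": 0,"z": 0,"wx": 0,"wy": 0,"wz": 0,"jaw": 1}]}}

```text
clock: 7.08
position: [511.9, -281.8, 22.0]
orientation: [0.706, 0.001, 0.708, 0.001]
contact_force: [-3.4, 3.3, 8.8]
grip_width: 45.3
```

{"method": "step_arm", "body": {"series": [{"x": 0,"y": 0,"z": 0,"wx": 0,"wy": 0,"wz": 0,"jaw": 1},{"x": 0,"y": 0,"z": 0,"wx": 0,"wy": 0,"wz": 0,"jaw": 1},{"x": 0,"y": 0,"z": 0,"wx": 0,"wy": 0,"wz": 0,"jaw": 1}]}}

```text
clock: 7.33
position: [511.9, -281.8, 22.0]
orientation: [0.706, 0.0, 0.708, 0.0]
contact_force: [-3.6, 3.1, 8.3]
grip_width: 45.2
```

{"method": "step_arm", "body": {"series": [{"x": -0.01,"y": 0,"z": 0,"wx": 0,"wy": 0,"wz": 0,"jaw": 0.05},{"x": 0,"y": 0,"z": 0,"wx": 0,"wy": 0,"wz": 0,"jaw": -0.2},{"x": 0,"y": 0,"z": 0,"wx": 0,"wy": 0,"wz": 0,"jaw": -0.52},{"x": 0,"y": 0,"z": 0,"wx": 0,"wy": 0,"wz": 0,"jaw": -0.52},{"x": 0,"y": 0,"z": 0,"wx": 0,"wy": 0,"wz": 0,"jaw": -0.52}]}}

```text
clock: 7.75
position: [512.3, -282.1, 22.7]
orientation: [0.706, 0.0, 0.708, 0.0]
contact_force: [-0.1, -0.8, -0.9]
grip_width: 69.2
```

{"method": "step_arm", "body": {"series": [{"x": -0.1,"y": 0,"z": 0,"wx": 0,"wy": 0,"wz": 0,"jaw": -0.52},{"x": -0.25,"y": 0,"z": 0,"wx": 0,"wy": 0,"wz": 0,"jaw": -0.52},{"x": -0.35,"y": 0,"z": 0,"wx": 0,"wy": 0,"wz": 0,"jaw": -0.52},{"x": -0.25,"y": 0,"z": 0,"wx": 0,"wy": 0,"wz": 0,"jaw": -0.52},{"x": -0.1,"y": 0.1,"z": 0,"wx": 0,"wy": 0,"wz": 0,"jaw": -0.52}]}}

```text
clock: 8.17
position: [514.8, -275.1, 133.6]
orientation: [0.709, -0.002, 0.705, -0.003]
contact_force: [-0.6, 0.1, 0.8]
grip_width: 69.9
```

```bash
python3 - <<'E'
from h import *
goto(587,206.3,16,90)
E
```

```text
pos [ 514.8 -275.1  133.6] shift now [1.151 4.822 0.709] turn [-0.002  0.006  0.008] shift in target axes [1.176 4.814 0.722] jaw 69.9 t 8.1667
```

{"method": "step_arm", "body": {"series": [{"x": 0,"y": 0.2,"z": 0.03,"wx": 0,"wy": 0,"wz": 0,"jaw": -0.52},{"x": 0,"y": 0.3,"z": 0.05,"wx": 0,"wy": 0,"wz": 0,"jaw": -0.52},{"x": 0,"y": 0.35,"z": 0.05,"wx": 0,"wy": 0,"wz": 0,"jaw": -0.52},{"x": 0,"y": 0.35,"z": 0.05,"wx": 0,"wy": 0,"wz": 0,"jaw": -0.52},{"x": 0,"y": 0.35,"z": 0.05,"wx": 0,"wy": 0,"wz": 0,"jaw": -0.52}]}}

```text
clock: 8.58
position: [534.9, -114.9, 127.6]
orientation: [0.706, 0.0, 0.708, 0.0]
contact_force: [0.5, -0.3, -0.7]
grip_width: 69.9
```

{"method": "step_arm", "body": {"series": [{"x": 0,"y": 0.35,"z": 0.05,"wx": 0,"wy": 0,"wz": 0,"jaw": -0.52},{"x": 0,"y": 0.35,"z": 0.05,"wx": 0,"wy": 0,"wz": 0,"jaw": -0.52},{"x": 0,"y": 0.35,"z": 0.05,"wx": 0,"wy": 0,"wz": 0,"jaw": -0.52},{"x": 0,"y": 0.35,"z": 0.05,"wx": 0,"wy": 0,"wz": 0,"jaw": -0.52},{"x": 0,"y": 0.35,"z": 0.05,"wx": 0,"wy": 0,"wz": 0,"jaw": -0.52}]}}

```text
clock: 9.0
position: [559.7, 60.3, 127.6]
orientation: [0.706, 0.0, 0.708, 0.0]
contact_force: [-0.0, -0.7, -0.4]
grip_width: 70.2
```

{"method": "step_arm", "body": {"series": [{"x": 0,"y": 0.35,"z": 0.05,"wx": 0,"wy": 0,"wz": 0,"jaw": -0.52},{"x": 0,"y": 0.35,"z": 0.05,"wx": 0,"wy": 0,"wz": 0,"jaw": -0.52},{"x": 0,"y": 0.35,"z": 0.05,"wx": 0,"wy": 0,"wz": 0,"jaw": -0.52},{"x": 0,"y": 0.28,"z": 0.05,"wx": 0,"wy": 0,"wz": 0,"jaw": -0.52},{"x": 0,"y": 0.12,"z": 0.03,"wx": 0,"wy": 0,"wz": 0,"jaw": -0.52}]}}

```text
clock: 9.42
position: [582.5, 206.8, 127.4]
orientation: [0.706, -0.001, 0.708, 0.002]
contact_force: [0.1, -0.5, 0.7]
grip_width: 69.7
```

{"method": "step_arm", "body": {"series": [{"x": 0.1,"y": 0,"z": 0,"wx": 0,"wy": 0,"wz": 0,"jaw": -0.52},{"x": 0.1,"y": 0,"z": 0,"wx": 0,"wy": 0,"wz": 0,"jaw": -0.52},{"x": 0,"y": 0,"z": 0,"wx": 0,"wy": 0,"wz": 0,"jaw": -0.52},{"x": 0,"y": 0,"z": 0,"wx": 0,"wy": 0,"wz": 0,"jaw": -0.52},{"x": 0,"y": 0,"z": 0,"wx": 0,"wy": 0,"wz": 0,"jaw": -0.52}]}}

```text
clock: 9.83
position: [583.4, 201.3, 107.7]
orientation: [0.706, 0.001, 0.708, -0.001]
contact_force: [0.3, -0.4, -0.8]
grip_width: 70.3
```

{"method": "step_arm", "body": {"series": [{"x": 0,"y": 0,"z": 0,"wx": 0,"wy": 0,"wz": 0,"jaw": -0.52},{"x": 0,"y": 0,"z": 0,"wx": 0,"wy": 0,"wz": 0,"jaw": -0.52},{"x": 0,"y": 0,"z": 0,"wx": 0,"wy": 0,"wz": 0,"jaw": -0.52}]}}

```text
clock: 10.08
position: [584.0, 202.4, 108.5]
orientation: [0.707, 0.0, 0.707, -0.0]
contact_force: [0.1, -0.2, 0.4]
grip_width: 69.6
```

```bash
python3 - <<'E'
from h import *
goto(587,206.3,16,90)
wristcheck([587,206.3,64],"w5")
E
```

```text
pos [584.  202.4 108.5] shift now [0.925 0.039 0.031] turn [-0.001 -0.001 -0.   ] shift in target axes [0.925 0.039 0.03 ] jaw 69.6 t 10.0833
white 92 [276.2 186.4] [571.1 215.4  64. ]
white 1365 [266.2 202.5] [584.9 207.2  64. ]
pred [265.13552235 204.98587061]
```

View pics/w5.png

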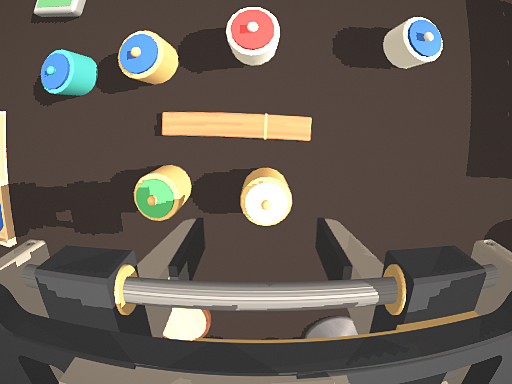

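The knob is at (265,205), right on the prediction. I'll go down.

{"method": "step_arm", "body": {"series": [{"x": 0.1,"y": 0.04,"z": 0.03,"wx": 0,"wy": 0,"wz": 0,"jaw": -0.52},{"x": 0.2,"y": 0,"z": 0,"wx": 0,"wy": 0,"wz": 0,"jaw": -0.52},{"x": 0.25,"y": 0,"z": 0,"wx": 0,"wy": 0,"wz": 0,"jaw": -0.52},{"x": 0.25,"y": 0,"z": 0,"wx": 0,"wy": 0,"wz": 0,"jaw": -0.52},{"x": 0.13,"y": 0,"z": 0,"wx": 0,"wy": 0,"wz": 0,"jaw": -0.52}]}}

```text
clock: 10.55
position: [584.2, 206.7, 11.1]
orientation: [0.705, -0.0, 0.709, -0.0]
contact_force: [-0.5, -0.4, -1.0]
grip_width: 70.0
```

{"method": "step_arm", "body": {"series": [{"x": 0,"y": 0,"z": 0,"wx": 0,"wy": 0,"wz": 0,"jaw": -0.52},{"x": 0,"y": 0,"z": 0,"wx": 0,"wy": 0,"wz": 0,"jaw": -0.52},{"x": 0,"y": 0,"z": 0,"wx": 0,"wy": 0,"wz": 0,"jaw": -0.52},{"x": 0,"y": 0,"z": 0,"wx": 0,"wy": 0,"wz": 0,"jaw": -0.52},{"x": 0,"y": 0,"z": 0,"wx": 0,"wy": 0,"wz": 0,"jaw": -0.52}]}}

```text
clock: 10.97
position: [587.8, 207.0, 16.8]
orientation: [0.708, 0.0, 0.707, 0.0]
contact_force: [-0.2, 0.4, -0.5]
grip_width: 69.5
```

{"method": "step_arm", "body": {"series": [{"x": 0,"y": 0,"z": 0,"wx": 0,"wy": 0,"wz": 0,"jaw": 1},{"x": 0,"y": 0,"z": 0,"wx": 0,"wy": 0,"wz": 0,"jaw": 1},{"x": 0,"y": 0,"z": 0,"wx": 0,"wy": 0,"wz": 0,"jaw": 1},{"x": 0,"y": 0,"z": 0,"wx": 0,"wy": 0,"wz": 0,"jaw": 1},{"x": 0,"y": 0,"z": 0,"wx": 0,"wy": 0,"wz": 0,"jaw": 1}]}}

```text
clock: 11.38
position: [586.6, 206.9, 15.2]
orientation: [0.707, 0.0, 0.708, 0.0]
contact_force: [-0.7, 0.9, 0.9]
grip_width: 44.9
```

{"method": "step_arm", "body": {"series": [{"x": -0.1,"y": 0,"z": 0,"wx": 0,"wy": 0,"wz": 0,"jaw": 1},{"x": -0.25,"y": 0,"z": 0,"wx": 0,"wy": 0,"wz": 0,"jaw": 1},{"x": -0.3,"y": 0,"z": 0,"wx": 0,"wy": 0,"wz": 0,"jaw": 1},{"x": -0.25,"y": 0,"z": 0,"wx": 0,"wy": 0,"wz": 0,"jaw": 1},{"x": -0.1,"y": -0.1,"z": 0,"wx": 0,"wy": 0,"wz": 0,"jaw": 1}]}}

```text
clock: 11.8
position: [588.8, 198.1, 119.9]
orientation: [0.709, -0.0, 0.705, 0.001]
contact_force: [0.4, 0.5, -0.2]
grip_width: 45.2
```

{"method": "step_arm", "body": {"series": [{"x": 0,"y": -0.2,"z": 0.01,"wx": 0,"wy": 0,"wz": 0,"jaw": 1},{"x": 0,"y": -0.3,"z": 0.01,"wx": 0,"wy": 0,"wz": 0,"jaw": 1},{"x": 0,"y": -0.35,"z": 0.01,"wx": 0,"wy": 0,"wz": 0,"jaw": 1},{"x": 0,"y": -0.35,"z": 0.01,"wx": 0,"wy": 0,"wz": 0,"jaw": 1},{"x": 0,"y": -0.35,"z": 0.01,"wx": 0,"wy": 0,"wz": 0,"jaw": 1}]}}

```text
clock: 12.22
position: [590.6, 39.7, 114.3]
orientation: [0.706, -0.0, 0.708, 0.0]
contact_force: [0.7, 0.1, -1.8]
grip_width: 45.0
```

{"method": "step_arm", "body": {"series": [{"x": 0,"y": -0.35,"z": 0.01,"wx": 0,"wy": 0,"wz": 0,"jaw": 1},{"x": 0,"y": -0.35,"z": 0.01,"wx": 0,"wy": 0,"wz": 0,"jaw": 1},{"x": 0,"y": -0.35,"z": 0.01,"wx": 0,"wy": 0,"wz": 0,"jaw": 1},{"x": 0,"y": -0.35,"z": 0.01,"wx": 0,"wy": 0,"wz": 0,"jaw": 1},{"x": 0,"y": -0.35,"z": 0.01,"wx": 0,"wy": 0,"wz": 0,"jaw": 1}]}}

```text
clock: 12.63
position: [595.3, -135.4, 114.2]
orientation: [0.706, 0.0, 0.708, -0.0]
contact_force: [0.4, -0.5, -0.8]
grip_width: 45.1
```

{"method": "step_arm", "body": {"series": [{"x": 0,"y": -0.35,"z": 0.02,"wx": 0,"wy": 0,"wz": 0,"jaw": 1},{"x": 0,"y": -0.35,"z": 0.02,"wx": 0,"wy": 0,"wz": 0,"jaw": 1},{"x": 0,"y": -0.35,"z": 0.02,"wx": 0,"wy": 0,"wz": 0,"jaw": 1},{"x": 0,"y": -0.28,"z": 0.01,"wx": 0,"wy": 0,"wz": 0,"jaw": 1},{"x": 0,"y": -0.15,"z": 0,"wx": 0,"wy": 0,"wz": 0,"jaw": 1}]}}

```text
clock: 13.05
position: [602.2, -285.1, 114.1]
orientation: [0.706, 0.001, 0.708, -0.001]
contact_force: [-0.9, 0.4, -1.5]
grip_width: 45.0
```

{"method": "step_arm", "body": {"series": [{"x": 0.1,"y": -0.1,"z": 0,"wx": 0,"wy": 0,"wz": 0,"jaw": 1},{"x": 0.2,"y": 0,"z": 0,"wx": 0,"wy": 0,"wz": 0,"jaw": 1},{"x": 0.2,"y": 0,"z": 0,"wx": 0,"wy": 0,"wz": 0,"jaw": 1},{"x": 0.1,"y": 0,"z": 0,"wx": 0,"wy": 0,"wz": 0,"jaw": 1},{"x": 0,"y": 0,"z": 0,"wx": 0,"wy": 0,"wz": 0,"jaw": 1}]}}

```text
clock: 13.47
position: [600.9, -288.4, 50.6]
orientation: [0.704, 0.001, 0.71, 0.002]
contact_force: [-0.7, 1.1, -2.0]
grip_width: 44.9
```

{"method": "step_arm", "body": {"series": [{"x": 0,"y": 0,"z": 0,"wx": 0,"wy": 0,"wz": 0,"jaw": 1},{"x": 0,"y": 0,"z": 0,"wx": 0,"wy": 0,"wz": 0,"jaw": 1},{"x": 0,"y": 0,"z": 0,"wx": 0,"wy": 0,"wz": 0,"jaw": 1},{"x": 0,"y": 0,"z": 0,"wx": 0,"wy": 0,"wz": 0,"jaw": 1}]}}

```text
clock: 13.8
position: [604.4, -291.6, 56.6]
orientation: [0.707, -0.001, 0.707, -0.0]
contact_force: [0.4, 0.1, -1.5]
grip_width: 45.0
```

```bash
python3 - <<'E'
from h import *
goto(605,-292.3,25.2,90)
for n in ("side",): cv2.imwrite(f"pics/{n}2.png",vision.read_camera(n)[:,:,::-1])
E
```

```text
pos [ 604.4 -291.6   56.6] shift now [ 0.314 -0.007  0.006] turn [0.    0.001 0.002] shift in target axes [ 0.314 -0.007  0.006] jaw 45.0 t 13.8
```

View pics/side2.png

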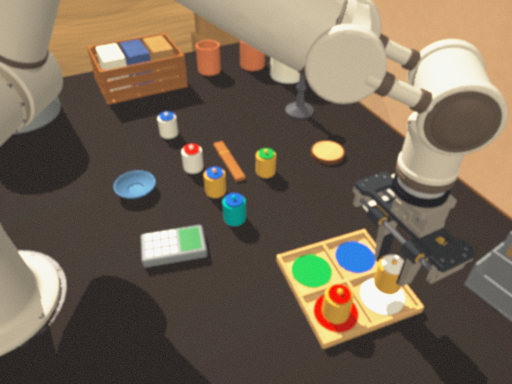

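Red stands on its inlay at (337,303). White is held over the white inlay at about (388,275).

{"method": "step_arm", "body": {"series": [{"x": 0.1,"y": 0,"z": 0,"wx": 0,"wy": 0,"wz": 0,"jaw": 1},{"x": 0.13,"y": 0,"z": 0,"wx": 0,"wy": 0,"wz": 0,"jaw": 1},{"x": 0.07,"y": 0,"z": 0,"wx": 0,"wy": 0,"wz": 0,"jaw": 1},{"x": 0.02,"y": 0,"z": 0,"wx": 0,"wy": 0,"wz": 0,"jaw": 1},{"x": 0,"y": 0,"z": 0,"wx": 0,"wy": 0,"wz": 0,"jaw": 1}]}}

```text
clock: 14.27
position: [602.7, -290.6, 22.4]
orientation: [0.706, 0.001, 0.708, 0.001]
contact_force: [-3.1, 2.7, 4.5]
grip_width: 45.1
```

{"method": "step_arm", "body": {"series": [{"x": 0,"y": 0,"z": 0,"wx": 0,"wy": 0,"wz": 0,"jaw": 1},{"x": 0,"y": 0,"z": 0,"wx": 0,"wy": 0,"wz": 0,"jaw": 1},{"x": 0,"y": 0,"z": 0,"wx": 0,"wy": 0,"wz": 0,"jaw": 1}]}}

```text
clock: 14.52
position: [602.9, -290.6, 22.5]
orientation: [0.706, 0.0, 0.708, 0.0]
contact_force: [-0.7, 1.3, 1.6]
grip_width: 45.1
```

{"method": "step_arm", "body": {"series": [{"x": 0,"y": 0,"z": 0,"wx": 0,"wy": 0,"wz": 0,"jaw": 0.05},{"x": 0,"y": 0,"z": 0,"wx": 0,"wy": 0,"wz": 0,"jaw": -0.2},{"x": 0,"y": 0,"z": 0,"wx": 0,"wy": 0,"wz": 0,"jaw": -0.52},{"x": 0,"y": 0,"z": 0,"wx": 0,"wy": 0,"wz": 0,"jaw": -0.52},{"x": 0,"y": 0,"z": 0,"wx": 0,"wy": 0,"wz": 0,"jaw": -0.52}]}}

```text
clock: 14.93
position: [603.6, -291.5, 23.0]
orientation: [0.707, -0.0, 0.707, -0.0]
contact_force: [-0.4, 0.4, 0.1]
grip_width: 68.9
```

{"method": "step_arm", "body": {"series": [{"x": -0.1,"y": 0,"z": 0,"wx": 0,"wy": 0,"wz": 0,"jaw": -0.52},{"x": -0.25,"y": 0,"z": 0,"wx": 0,"wy": 0,"wz": 0,"jaw": -0.52},{"x": -0.35,"y": 0,"z": 0,"wx": 0,"wy": 0,"wz": 0,"jaw": -0.52},{"x": -0.25,"y": 0,"z": 0,"wx": 0,"wy": 0,"wz": 0,"jaw": -0.52},{"x": -0.1,"y": 0.1,"z": 0,"wx": 0,"wy": 0,"wz": 0,"jaw": -0.52}]}}

```text
clock: 15.35
position: [606.0, -284.2, 134.2]
orientation: [0.709, -0.002, 0.705, -0.003]
contact_force: [0.5, -1.3, 0.3]
grip_width: 69.7
```

```bash
python3 - <<'E'
from h import *
goto(584,104.7,16,90)
E
```

```text
pos [ 606.  -284.2  134.2] shift now [ 1.157  3.896 -0.233] turn [-0.002  0.007  0.008] shift in target axes [ 1.182  3.889 -0.22 ] jaw 69.7 t 15.35
```

{"method": "step_arm", "body": {"series": [{"x": 0,"y": 0.2,"z": -0.01,"wx": 0,"wy": 0,"wz": 0,"jaw": -0.52},{"x": 0,"y": 0.3,"z": -0.01,"wx": 0,"wy": 0,"wz": 0,"jaw": -0.52},{"x": 0,"y": 0.35,"z": -0.02,"wx": 0,"wy": 0,"wz": 0,"jaw": -0.52},{"x": 0,"y": 0.35,"z": -0.02,"wx": 0,"wy": 0,"wz": 0,"jaw": -0.52},{"x": 0,"y": 0.35,"z": -0.02,"wx": 0,"wy": 0,"wz": 0,"jaw": -0.52}]}}

```text
clock: 15.77
position: [594.7, -124.0, 127.4]
orientation: [0.706, 0.0, 0.708, 0.0]
contact_force: [0.2, -0.5, 0.3]
grip_width: 69.6
```

{"method": "step_arm", "body": {"series": [{"x": 0,"y": 0.35,"z": -0.02,"wx": 0,"wy": 0,"wz": 0,"jaw": -0.52},{"x": 0,"y": 0.35,"z": -0.02,"wx": 0,"wy": 0,"wz": 0,"jaw": -0.52},{"x": 0,"y": 0.35,"z": -0.02,"wx": 0,"wy": 0,"wz": 0,"jaw": -0.52},{"x": 0,"y": 0.35,"z": -0.02,"wx": 0,"wy": 0,"wz": 0,"jaw": -0.52},{"x": 0,"y": 0.35,"z": -0.02,"wx": 0,"wy": 0,"wz": 0,"jaw": -0.52}]}}

```text
clock: 16.18
position: [584.5, 51.1, 127.5]
orientation: [0.706, 0.0, 0.708, 0.0]
contact_force: [0.6, -0.3, -0.6]
grip_width: 70.0
```

{"method": "step_arm", "body": {"series": [{"x": 0,"y": 0.28,"z": -0.01,"wx": 0,"wy": 0,"wz": 0,"jaw": -0.52},{"x": 0,"y": 0.17,"z": -0.01,"wx": 0,"wy": 0,"wz": 0,"jaw": -0.52},{"x": 0.1,"y": 0.1,"z": 0,"wx": 0,"wy": 0,"wz": 0,"jaw": -0.52},{"x": 0.1,"y": 0.0,"z": 0,"wx": 0,"wy": 0,"wz": 0,"jaw": -0.52},{"x": 0,"y": 0,"z": 0,"wx": 0,"wy": 0,"wz": 0,"jaw": -0.52}]}}

```text
clock: 16.6
position: [581.2, 103.7, 104.5]
orientation: [0.705, -0.0, 0.71, 0.0]
contact_force: [-1.2, -0.8, -1.2]
grip_width: 69.9
```

{"method": "step_arm", "body": {"series": [{"x": 0,"y": 0,"z": 0,"wx": 0,"wy": 0,"wz": 0,"jaw": -0.52},{"x": 0,"y": 0,"z": 0,"wx": 0,"wy": 0,"wz": 0,"jaw": -0.52},{"x": 0,"y": 0,"z": 0,"wx": 0,"wy": 0,"wz": 0,"jaw": -0.52},{"x": 0,"y": 0,"z": 0,"wx": 0,"wy": 0,"wz": 0,"jaw": -0.52},{"x": 0,"y": 0,"z": 0,"wx": 0,"wy": 0,"wz": 0,"jaw": -0.52}]}}

```text
clock: 17.02
position: [584.0, 103.2, 108.5]
orientation: [0.707, 0.0, 0.707, -0.0]
contact_force: [0.4, 0.2, 0.2]
grip_width: 69.6
```

```bash
python3 - <<'E'
from h import *
goto(584,104.7,16,90)
wristcheck([584,104.7,64],"w6")
E
```

```text
pos [584.  103.2 108.5] shift now [0.925 0.015 0.001] turn [-0.001 -0.001  0.   ] shift in target axes [ 0.925  0.015 -0.   ] jaw 69.6 t 17.0167
green 131 [262.1 199.7] [582.4 104.5  64. ]
green 102 [258.6 199.7] [582.5 101.7  64. ]
white 20 [286.9 189.5] [573.7 125.   64. ]
pred [262.27948067 201.53600385]
```

View pics/w6.png

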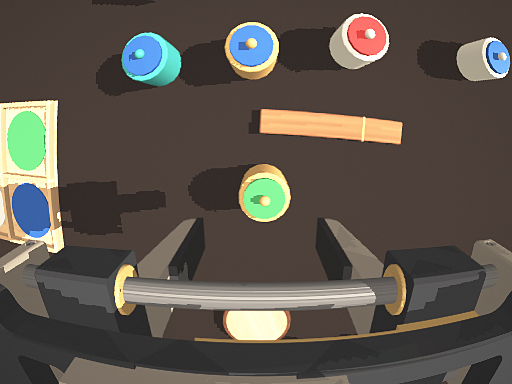

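{"method": "step_arm", "body": {"series": [{"x": 0.1,"y": 0.02,"z": 0,"wx": 0,"wy": 0,"wz": 0,"jaw": -0.52},{"x": 0.2,"y": 0,"z": 0,"wx": 0,"wy": 0,"wz": 0,"jaw": -0.52},{"x": 0.25,"y": 0,"z": 0,"wx": 0,"wy": 0,"wz": 0,"jaw": -0.52},{"x": 0.25,"y": 0,"z": 0,"wx": 0,"wy": 0,"wz": 0,"jaw": -0.52},{"x": 0.13,"y": 0,"z": 0,"wx": 0,"wy": 0,"wz": 0,"jaw": -0.52}]}}

```text
clock: 17.48
position: [580.9, 105.9, 11.3]
orientation: [0.705, 0.0, 0.709, 0.0]
contact_force: [-0.2, 0.3, -0.0]
grip_width: 70.2
```

{"method": "step_arm", "body": {"series": [{"x": 0,"y": 0,"z": 0,"wx": 0,"wy": 0,"wz": 0,"jaw": -0.52},{"x": 0,"y": 0,"z": 0,"wx": 0,"wy": 0,"wz": 0,"jaw": -0.52},{"x": 0,"y": 0,"z": 0,"wx": 0,"wy": 0,"wz": 0,"jaw": -0.52},{"x": 0,"y": 0,"z": 0,"wx": 0,"wy": 0,"wz": 0,"jaw": -0.52},{"x": 0,"y": 0,"z": 0,"wx": 0,"wy": 0,"wz": 0,"jaw": -0.52}]}}

```text
clock: 17.9
position: [584.8, 105.7, 16.7]
orientation: [0.708, -0.0, 0.707, -0.0]
contact_force: [-0.2, -0.0, 0.4]
grip_width: 69.8
```

{"method": "step_arm", "body": {"series": [{"x": 0,"y": 0,"z": 0,"wx": 0,"wy": 0,"wz": 0,"jaw": 1},{"x": 0,"y": 0,"z": 0,"wx": 0,"wy": 0,"wz": 0,"jaw": 1},{"x": 0,"y": 0,"z": 0,"wx": 0,"wy": 0,"wz": 0,"jaw": 1},{"x": 0,"y": 0,"z": 0,"wx": 0,"wy": 0,"wz": 0,"jaw": 1},{"x": 0,"y": 0,"z": 0,"wx": 0,"wy": 0,"wz": 0,"jaw": 1}]}}

```text
clock: 18.32
position: [583.6, 106.0, 15.2]
orientation: [0.707, 0.0, 0.708, 0.0]
contact_force: [-0.2, 1.9, 1.2]
grip_width: 45.4
```

{"method": "step_arm", "body": {"series": [{"x": -0.1,"y": 0,"z": 0,"wx": 0,"wy": 0,"wz": 0,"jaw": 1},{"x": -0.25,"y": 0,"z": 0,"wx": 0,"wy": 0,"wz": 0,"jaw": 1},{"x": -0.3,"y": 0,"z": 0,"wx": 0,"wy": 0,"wz": 0,"jaw": 1},{"x": -0.25,"y": 0,"z": 0,"wx": 0,"wy": 0,"wz": 0,"jaw": 1},{"x": -0.1,"y": -0.1,"z": 0,"wx": 0,"wy": 0,"wz": 0,"jaw": 1}]}}

```text
clock: 18.73
position: [585.8, 96.6, 119.7]
orientation: [0.709, -0.0, 0.705, 0.001]
contact_force: [1.6, 0.3, -1.1]
grip_width: 45.2
```

{"method": "step_arm", "body": {"series": [{"x": 0,"y": -0.2,"z": -0.06,"wx": 0,"wy": 0,"wz": 0,"jaw": 1},{"x": 0,"y": -0.3,"z": -0.06,"wx": 0,"wy": 0,"wz": 0,"jaw": 1},{"x": 0,"y": -0.35,"z": -0.07,"wx": 0,"wy": 0,"wz": 0,"jaw": 1},{"x": 0,"y": -0.35,"z": -0.07,"wx": 0,"wy": 0,"wz": 0,"jaw": 1},{"x": 0,"y": -0.35,"z": -0.07,"wx": 0,"wy": 0,"wz": 0,"jaw": 1}]}}

```text
clock: 19.15
position: [549.2, -61.1, 114.4]
orientation: [0.706, -0.0, 0.708, 0.0]
contact_force: [0.3, -0.7, -1.7]
grip_width: 45.2
```

{"method": "step_arm", "body": {"series": [{"x": 0,"y": -0.35,"z": -0.07,"wx": 0,"wy": 0,"wz": 0,"jaw": 1},{"x": 0,"y": -0.35,"z": -0.07,"wx": 0,"wy": 0,"wz": 0,"jaw": 1},{"x": 0,"y": -0.3,"z": -0.06,"wx": 0,"wy": 0,"wz": 0,"jaw": 1},{"x": 0,"y": -0.2,"z": -0.05,"wx": 0,"wy": 0,"wz": 0,"jaw": 1},{"x": 0,"y": -0.1,"z": -0.03,"wx": 0,"wy": 0,"wz": 0,"jaw": 1}]}}

```text
clock: 19.57
position: [521.1, -192.3, 114.5]
orientation: [0.706, 0.001, 0.708, -0.001]
contact_force: [-0.5, 0.1, -2.0]
grip_width: 44.7
```

{"method": "step_arm", "body": {"series": [{"x": 0.1,"y": 0,"z": 0,"wx": 0,"wy": 0,"wz": 0,"jaw": 1},{"x": 0.2,"y": 0,"z": 0,"wx": 0,"wy": 0,"wz": 0,"jaw": 1},{"x": 0.2,"y": 0,"z": 0,"wx": 0,"wy": 0,"wz": 0,"jaw": 1},{"x": 0.1,"y": 0,"z": 0,"wx": 0,"wy": 0,"wz": 0,"jaw": 1},{"x": 0,"y": 0,"z": 0,"wx": 0,"wy": 0,"wz": 0,"jaw": 1}]}}

```text
clock: 19.98
position: [520.1, -186.5, 51.5]
orientation: [0.704, 0.001, 0.71, 0.002]
contact_force: [-0.6, 0.9, -1.2]
grip_width: 45.0
```

{"method": "step_arm", "body": {"series": [{"x": 0,"y": 0,"z": 0,"wx": 0,"wy": 0,"wz": 0,"jaw": 1},{"x": 0,"y": 0,"z": 0,"wx": 0,"wy": 0,"wz": 0,"jaw": 1},{"x": 0,"y": 0,"z": 0,"wx": 0,"wy": 0,"wz": 0,"jaw": 1},{"x": 0,"y": 0,"z": 0,"wx": 0,"wy": 0,"wz": 0,"jaw": 1},{"x": 0,"y": 0,"z": 0,"wx": 0,"wy": 0,"wz": 0,"jaw": 1}]}}

```text
clock: 20.4
position: [523.1, -189.5, 56.0]
orientation: [0.707, -0.0, 0.707, -0.0]
contact_force: [0.2, -0.2, -1.2]
grip_width: 45.0
```

```bash
python3 - <<'E'
from h import *
goto(522.7,-191,24.5,90)
for n in ("side",): cv2.imwrite(f"pics/{n}3.png",vision.read_camera(n)[:,:,::-1])
E
```

```text
pos [ 523.1 -189.5   56. ] shift now [ 0.315 -0.014 -0.004] turn [ 0.    -0.     0.001] shift in target axes [ 0.315 -0.015 -0.004] jaw 45.0 t 20.4
```

View pics/side3.png

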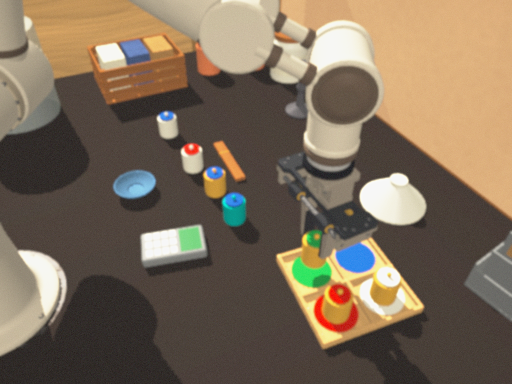

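White stands at (386,287) and green is held over the green inlay at (313,250).

{"method": "step_arm", "body": {"series": [{"x": 0.1,"y": -0.015,"z": 0,"wx": 0,"wy": 0,"wz": 0,"jaw": 1},{"x": 0.13,"y": 0,"z": 0,"wx": 0,"wy": 0,"wz": 0,"jaw": 1},{"x": 0.07,"y": 0,"z": 0,"wx": 0,"wy": 0,"wz": 0,"jaw": 1},{"x": 0.02,"y": 0,"z": 0,"wx": 0,"wy": 0,"wz": 0,"jaw": 1},{"x": 0,"y": 0,"z": 0,"wx": 0,"wy": 0,"wz": 0,"jaw": 1}]}}

```text
clock: 20.87
position: [522.1, -190.5, 22.7]
orientation: [0.706, 0.0, 0.708, 0.0]
contact_force: [-0.0, -0.8, -0.5]
grip_width: 44.9
```

{"method": "step_arm", "body": {"series": [{"x": 0,"y": 0,"z": 0,"wx": 0,"wy": 0,"wz": 0,"jaw": 1},{"x": 0,"y": 0,"z": 0,"wx": 0,"wy": 0,"wz": 0,"jaw": 1},{"x": 0,"y": 0,"z": 0,"wx": 0,"wy": 0,"wz": 0,"jaw": 1}]}}

```text
clock: 21.12
position: [522.3, -190.8, 22.9]
orientation: [0.707, 0.0, 0.708, -0.0]
contact_force: [0.4, 0.1, -1.3]
grip_width: 45.1
```

{"method": "step_arm", "body": {"series": [{"x": 0,"y": 0,"z": 0,"wx": 0,"wy": 0,"wz": 0,"jaw": 0.05},{"x": 0,"y": 0,"z": 0,"wx": 0,"wy": 0,"wz": 0,"jaw": -0.15},{"x": 0,"y": 0,"z": 0,"wx": 0,"wy": 0,"wz": 0,"jaw": -0.35},{"x": 0,"y": 0,"z": 0,"wx": 0,"wy": 0,"wz": 0,"jaw": -0.35},{"x": 0,"y": 0,"z": 0,"wx": 0,"wy": 0,"wz": 0,"jaw": -0.35}]}}

```text
clock: 21.53
position: [522.6, -190.9, 23.4]
orientation: [0.707, -0.0, 0.708, -0.0]
contact_force: [0.5, -0.2, -0.8]
grip_width: 62.2
```

{"method": "step_arm", "body": {"series": [{"x": -0.1,"y": 0,"z": 0,"wx": 0,"wy": 0,"wz": 0,"jaw": -0.35},{"x": -0.25,"y": 0,"z": 0,"wx": 0,"wy": 0,"wz": 0,"jaw": -0.35},{"x": -0.35,"y": 0,"z": 0,"wx": 0,"wy": 0,"wz": 0,"jaw": -0.35},{"x": -0.25,"y": 0,"z": 0,"wx": 0,"wy": 0,"wz": 0,"jaw": -0.52},{"x": -0.1,"y": 0.1,"z": 0,"wx": 0,"wy": 0,"wz": 0,"jaw": -0.52}]}}

```text
clock: 21.95
position: [525.2, -183.2, 133.6]
orientation: [0.709, -0.001, 0.705, -0.002]
contact_force: [1.0, -0.1, 0.7]
grip_width: 69.7
```

```bash
python3 - <<'E'
from h import *
goto(452.5,93.3,16,90)
E
```

```text
pos [ 525.2 -183.2  133.6] shift now [ 1.158  2.77  -0.737] turn [-0.002  0.007  0.006] shift in target axes [ 1.176  2.765 -0.727] jaw 69.7 t 21.95
```

{"method": "step_arm", "body": {"series": [{"x": 0,"y": 0.2,"z": -0.05,"wx": 0,"wy": 0,"wz": 0,"jaw": -0.52},{"x": 0,"y": 0.3,"z": -0.08,"wx": 0,"wy": 0,"wz": 0,"jaw": -0.52},{"x": 0,"y": 0.35,"z": -0.09,"wx": 0,"wy": 0,"wz": 0,"jaw": -0.52},{"x": 0,"y": 0.35,"z": -0.09,"wx": 0,"wy": 0,"wz": 0,"jaw": -0.52},{"x": 0,"y": 0.35,"z": -0.09,"wx": 0,"wy": 0,"wz": 0,"jaw": -0.52}]}}

```text
clock: 22.37
position: [481.3, -23.6, 127.7]
orientation: [0.706, 0.0, 0.708, -0.0]
contact_force: [-0.3, 0.1, 0.4]
grip_width: 69.8
```

{"method": "step_arm", "body": {"series": [{"x": 0,"y": 0.35,"z": -0.09,"wx": 0,"wy": 0,"wz": 0,"jaw": -0.52},{"x": 0,"y": 0.35,"z": -0.09,"wx": 0,"wy": 0,"wz": 0,"jaw": -0.52},{"x": 0,"y": 0.28,"z": -0.07,"wx": 0,"wy": 0,"wz": 0,"jaw": -0.52},{"x": 0,"y": 0.15,"z": -0.04,"wx": 0,"wy": 0,"wz": 0,"jaw": -0.52},{"x": 0.1,"y": 0.06,"z": -0.01,"wx": 0,"wy": 0,"wz": 0,"jaw": -0.52}]}}

```text
clock: 22.78
position: [452.6, 95.9, 119.2]
orientation: [0.708, -0.001, 0.707, 0.001]
contact_force: [0.1, -0.6, -0.1]
grip_width: 69.7
```

{"method": "step_arm", "body": {"series": [{"x": 0.1,"y": 0,"z": 0,"wx": 0,"wy": 0,"wz": 0,"jaw": -0.52},{"x": 0,"y": 0,"z": 0,"wx": 0,"wy": 0,"wz": 0,"jaw": -0.52},{"x": 0,"y": 0,"z": 0,"wx": 0,"wy": 0,"wz": 0,"jaw": -0.52},{"x": 0,"y": 0,"z": 0,"wx": 0,"wy": 0,"wz": 0,"jaw": -0.52},{"x": 0,"y": 0,"z": 0,"wx": 0,"wy": 0,"wz": 0,"jaw": -0.52}]}}

```text
clock: 23.2
position: [453.1, 92.4, 108.4]
orientation: [0.707, 0.001, 0.708, -0.001]
contact_force: [0.5, -0.2, 0.7]
grip_width: 69.8
```

{"method": "step_arm", "body": {"series": [{"x": 0,"y": 0,"z": 0,"wx": 0,"wy": 0,"wz": 0,"jaw": -0.52},{"x": 0,"y": 0,"z": 0,"wx": 0,"wy": 0,"wz": 0,"jaw": -0.52}]}}

```text
clock: 23.37
position: [453.0, 92.8, 108.5]
orientation: [0.707, 0.0, 0.707, -0.0]
contact_force: [0.3, -0.2, 1.3]
grip_width: 69.7
```

```bash
python3 - <<'E'
from h import *
goto(452.5,93.3,16,90)
wristcheck([452.5,93.3,64],"w7")
E
```

```text
pos [453.   92.8 108.5] shift now [ 0.925  0.005 -0.004] turn [-0.001 -0.001  0.   ] shift in target axes [ 0.925  0.005 -0.005] jaw 69.7 t 23.3667
blue 933 [263.2 199.5] [451.3  95.1  64. ]
white 57 [283.4 190.2] [443.3 111.8  64. ]
white 30 [283.  199.9] [451.6 111.6  64. ]
white 21 [267.  200.6] [452.2  98.3  64. ]
pred [261.02240747 200.9142861 ]
```

View pics/w7.png

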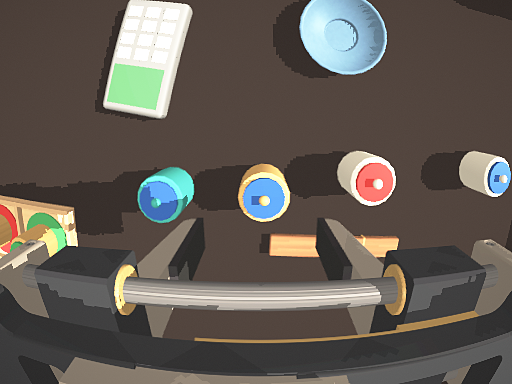

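The blue brass knob is at (264,201), as predicted, with the turquoise and china pots clear on both sides. Going down.

{"method": "step_arm", "body": {"series": [{"x": 0.1,"y": 0.01,"z": 0,"wx": 0,"wy": 0,"wz": 0,"jaw": -0.52},{"x": 0.2,"y": 0,"z": 0,"wx": 0,"wy": 0,"wz": 0,"jaw": -0.52},{"x": 0.25,"y": 0,"z": 0,"wx": 0,"wy": 0,"wz": 0,"jaw": -0.52},{"x": 0.25,"y": 0,"z": 0,"wx": 0,"wy": 0,"wz": 0,"jaw": -0.52},{"x": 0.12,"y": 0,"z": 0,"wx": 0,"wy": 0,"wz": 0,"jaw": -0.52}]}}

```text
clock: 23.83
position: [449.9, 94.4, 12.8]
orientation: [0.705, 0.0, 0.709, 0.0]
contact_force: [-0.4, 0.0, -0.2]
grip_width: 70.1
```

{"method": "step_arm", "body": {"series": [{"x": 0,"y": 0,"z": 0,"wx": 0,"wy": 0,"wz": 0,"jaw": -0.52},{"x": 0,"y": 0,"z": 0,"wx": 0,"wy": 0,"wz": 0,"jaw": -0.52},{"x": 0,"y": 0,"z": 0,"wx": 0,"wy": 0,"wz": 0,"jaw": -0.52},{"x": 0,"y": 0,"z": 0,"wx": 0,"wy": 0,"wz": 0,"jaw": -0.52},{"x": 0,"y": 0,"z": 0,"wx": 0,"wy": 0,"wz": 0,"jaw": -0.52}]}}

```text
clock: 24.25
position: [453.6, 94.2, 17.4]
orientation: [0.707, -0.0, 0.707, -0.0]
contact_force: [0.3, -0.6, -0.5]
grip_width: 70.1
```

{"method": "step_arm", "body": {"series": [{"x": 0,"y": 0,"z": 0,"wx": 0,"wy": 0,"wz": 0,"jaw": 1},{"x": 0,"y": 0,"z": 0,"wx": 0,"wy": 0,"wz": 0,"jaw": 1},{"x": 0,"y": 0,"z": 0,"wx": 0,"wy": 0,"wz": 0,"jaw": 1},{"x": 0,"y": 0,"z": 0,"wx": 0,"wy": 0,"wz": 0,"jaw": 1},{"x": 0,"y": 0,"z": 0,"wx": 0,"wy": 0,"wz": 0,"jaw": 1}]}}

```text
clock: 24.67
position: [452.6, 94.5, 16.5]
orientation: [0.707, 0.0, 0.708, 0.0]
contact_force: [0.5, 1.9, 2.2]
grip_width: 44.9
```

{"method": "step_arm", "body": {"series": [{"x": -0.1,"y": 0,"z": 0,"wx": 0,"wy": 0,"wz": 0,"jaw": 1},{"x": -0.25,"y": 0,"z": 0,"wx": 0,"wy": 0,"wz": 0,"jaw": 1},{"x": -0.3,"y": 0,"z": 0,"wx": 0,"wy": 0,"wz": 0,"jaw": 1},{"x": -0.25,"y": 0,"z": 0,"wx": 0,"wy": 0,"wz": 0,"jaw": 1},{"x": -0.1,"y": -0.1,"z": 0,"wx": 0,"wy": 0,"wz": 0,"jaw": 1}]}}

```text
clock: 25.08
position: [454.7, 84.7, 120.3]
orientation: [0.709, -0.001, 0.706, 0.001]
contact_force: [-0.2, 0.3, -0.8]
grip_width: 45.0
```

{"method": "step_arm", "body": {"series": [{"x": 0,"y": -0.15,"z": 0.08,"wx": 0,"wy": 0,"wz": 0,"jaw": 1},{"x": 0,"y": -0.25,"z": 0.14,"wx": 0,"wy": 0,"wz": 0,"jaw": 1},{"x": 0,"y": -0.3,"z": 0.17,"wx": 0,"wy": 0,"wz": 0,"jaw": 1},{"x": 0,"y": -0.3,"z": 0.17,"wx": 0,"wy": 0,"wz": 0,"jaw": 1},{"x": 0,"y": -0.3,"z": 0.17,"wx": 0,"wy": 0,"wz": 0,"jaw": 1}]}}

```text
clock: 25.5
position: [525.3, -47.8, 115.4]
orientation: [0.706, -0.0, 0.708, -0.0]
contact_force: [-0.1, -0.0, -1.5]
grip_width: 45.2
```

{"method": "step_arm", "body": {"series": [{"x": 0,"y": -0.3,"z": 0.17,"wx": 0,"wy": 0,"wz": 0,"jaw": 1},{"x": 0,"y": -0.3,"z": 0.17,"wx": 0,"wy": 0,"wz": 0,"jaw": 1},{"x": 0,"y": -0.3,"z": 0.17,"wx": 0,"wy": 0,"wz": 0,"jaw": 1},{"x": 0,"y": -0.3,"z": 0.17,"wx": 0,"wy": 0,"wz": 0,"jaw": 1},{"x": 0,"y": -0.22,"z": 0.12,"wx": 0,"wy": 0,"wz": 0,"jaw": 1}]}}

```text
clock: 25.92
position: [605.5, -191.2, 115.0]
orientation: [0.706, 0.0, 0.708, -0.001]
contact_force: [0.8, -0.7, -1.3]
grip_width: 45.1
```

{"method": "step_arm", "body": {"series": [{"x": 0,"y": -0.14,"z": 0.08,"wx": 0,"wy": 0,"wz": 0,"jaw": 1},{"x": 0.1,"y": 0,"z": 0,"wx": 0,"wy": 0,"wz": 0,"jaw": 1},{"x": 0.2,"y": 0,"z": 0,"wx": 0,"wy": 0,"wz": 0,"jaw": 1},{"x": 0.2,"y": 0,"z": 0,"wx": 0,"wy": 0,"wz": 0,"jaw": 1},{"x": 0.1,"y": 0,"z": 0,"wx": 0,"wy": 0,"wz": 0,"jaw": 1}]}}

```text
clock: 26.33
position: [610.4, -200.2, 51.8]
orientation: [0.704, 0.001, 0.71, 0.001]
contact_force: [-0.0, -0.3, -2.0]
grip_width: 45.1
```

{"method": "step_arm", "body": {"series": [{"x": 0,"y": 0,"z": 0,"wx": 0,"wy": 0,"wz": 0,"jaw": 1},{"x": 0,"y": 0,"z": 0,"wx": 0,"wy": 0,"wz": 0,"jaw": 1},{"x": 0,"y": 0,"z": 0,"wx": 0,"wy": 0,"wz": 0,"jaw": 1},{"x": 0,"y": 0,"z": 0,"wx": 0,"wy": 0,"wz": 0,"jaw": 1},{"x": 0,"y": 0,"z": 0,"wx": 0,"wy": 0,"wz": 0,"jaw": 1}]}}

```text
clock: 26.75
position: [614.4, -202.1, 57.5]
orientation: [0.707, -0.0, 0.707, -0.0]
contact_force: [-0.2, 0.2, -1.5]
grip_width: 44.6
```

```bash
python3 - <<'E'
from h import *
goto(614.2,-200.8,25,90)
for n in ("side",): cv2.imwrite(f"pics/{n}4.png",vision.read_camera(n)[:,:,::-1])
E
```

```text
pos [ 614.4 -202.1   57.5] shift now [ 0.325  0.013 -0.002] turn [0.    0.001 0.002] shift in target axes [ 0.325  0.013 -0.002] jaw 44.6 t 26.75
```

View pics/side4.png

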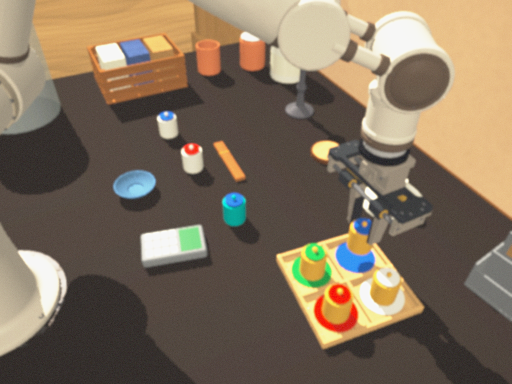

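Green stands at (313,262) and blue is over its inlay at (360,237). Lowering it now.

{"method": "step_arm", "body": {"series": [{"x": 0.1,"y": 0.01,"z": 0,"wx": 0,"wy": 0,"wz": 0,"jaw": 1},{"x": 0.13,"y": 0,"z": 0,"wx": 0,"wy": 0,"wz": 0,"jaw": 1},{"x": 0.07,"y": 0,"z": 0,"wx": 0,"wy": 0,"wz": 0,"jaw": 1},{"x": 0.025,"y": 0,"z": 0,"wx": 0,"wy": 0,"wz": 0,"jaw": 1},{"x": 0,"y": 0,"z": 0,"wx": 0,"wy": 0,"wz": 0,"jaw": 1}]}}

```text
clock: 27.22
position: [612.9, -200.0, 23.7]
orientation: [0.706, 0.0, 0.708, 0.001]
contact_force: [-4.5, 2.0, 8.0]
grip_width: 45.2
```

{"method": "step_arm", "body": {"series": [{"x": 0,"y": 0,"z": 0,"wx": 0,"wy": 0,"wz": 0,"jaw": 1},{"x": 0,"y": 0,"z": 0,"wx": 0,"wy": 0,"wz": 0,"jaw": 1},{"x": 0,"y": 0,"z": 0,"wx": 0,"wy": 0,"wz": 0,"jaw": 1},{"x": 0,"y": 0,"z": 0,"wx": 0,"wy": 0,"wz": 0,"jaw": 1}]}}

```text
clock: 27.55
position: [612.8, -200.0, 23.7]
orientation: [0.706, 0.0, 0.708, 0.001]
contact_force: [-4.0, 2.7, 8.3]
grip_width: 45.3
```

{"method": "step_arm", "body": {"series": [{"x": 0,"y": 0,"z": 0,"wx": 0,"wy": 0,"wz": 0,"jaw": 0.05},{"x": 0,"y": 0,"z": 0,"wx": 0,"wy": 0,"wz": 0,"jaw": -0.15},{"x": 0,"y": 0,"z": 0,"wx": 0,"wy": 0,"wz": 0,"jaw": -0.35},{"x": 0,"y": 0,"z": 0,"wx": 0,"wy": 0,"wz": 0,"jaw": -0.35},{"x": 0,"y": 0,"z": 0,"wx": 0,"wy": 0,"wz": 0,"jaw": -0.35}]}}

```text
clock: 27.97
position: [613.1, -200.6, 22.8]
orientation: [0.706, 0.0, 0.708, 0.0]
contact_force: [0.5, 0.2, 0.4]
grip_width: 61.9
```

{"method": "step_arm", "body": {"series": [{"x": -0.1,"y": 0,"z": 0,"wx": 0,"wy": 0,"wz": 0,"jaw": -0.35},{"x": -0.25,"y": 0,"z": 0,"wx": 0,"wy": 0,"wz": 0,"jaw": -0.35},{"x": -0.35,"y": 0,"z": 0,"wx": 0,"wy": 0,"wz": 0,"jaw": -0.35},{"x": -0.3,"y": 0,"z": 0,"wx": 0,"wy": 0,"wz": 0,"jaw": -0.35},{"x": -0.1,"y": 0.1,"z": 0,"wx": 0,"wy": 0,"wz": 0,"jaw": -0.35}]}}

```text
clock: 28.38
position: [616.5, -193.5, 140.1]
orientation: [0.71, -0.001, 0.705, -0.002]
contact_force: [1.3, -0.5, 0.7]
grip_width: 61.8
```

{"method": "step_arm", "body": {"series": [{"x": 0,"y": 0.3,"z": 0,"wx": 0,"wy": 0,"wz": 0,"jaw": -0.35},{"x": 0,"y": 0.35,"z": 0,"wx": 0,"wy": 0,"wz": 0,"jaw": -0.35},{"x": 0,"y": 0.35,"z": 0,"wx": 0,"wy": 0,"wz": 0,"jaw": -0.35},{"x": 0,"y": 0.35,"z": 0,"wx": 0,"wy": 0,"wz": 0,"jaw": -0.35},{"x": 0,"y": 0.3,"z": 0,"wx": 0,"wy": 0,"wz": 0,"jaw": -0.35}]}}

```text
clock: 28.8
position: [612.8, -22.9, 133.0]
orientation: [0.706, 0.0, 0.708, 0.0]
contact_force: [0.2, -0.6, 0.8]
grip_width: 62.1
```

{"method": "step_arm", "body": {"series": [{"x": 0,"y": 0.3,"z": 0,"wx": 0,"wy": 0,"wz": 0,"jaw": -0.35},{"x": 0,"y": 0.3,"z": 0,"wx": 0,"wy": 0,"wz": 0,"jaw": -0.35},{"x": 0,"y": 0.2,"z": 0,"wx": 0,"wy": 0,"wz": 0,"jaw": -0.35},{"x": 0,"y": 0.1,"z": 0,"wx": 0,"wy": 0,"wz": 0,"jaw": -0.35},{"x": 0,"y": 0,"z": 0,"wx": 0,"wy": 0,"wz": 0,"jaw": -0.35}]}}

```text
clock: 29.22
position: [613.0, 66.5, 133.1]
orientation: [0.706, -0.001, 0.708, 0.001]
contact_force: [0.3, -0.4, 0.3]
grip_width: 62.6
```

{"method": "step_arm", "body": {"series": [{"x": 0,"y": 0,"z": 0,"wx": 0,"wy": 0,"wz": 0,"jaw": -0.35},{"x": 0,"y": 0,"z": 0,"wx": 0,"wy": 0,"wz": 0,"jaw": -0.35},{"x": 0,"y": 0,"z": 0,"wx": 0,"wy": 0,"wz": 0,"jaw": -0.35},{"x": 0,"y": 0,"z": 0,"wx": 0,"wy": 0,"wz": 0,"jaw": -0.35},{"x": 0,"y": 0,"z": 0,"wx": 0,"wy": 0,"wz": 0,"jaw": -0.35}]}}

```text
clock: 29.63
position: [613.7, 63.3, 133.5]
orientation: [0.707, 0.0, 0.708, -0.001]
contact_force: [0.7, 0.7, 0.6]
grip_width: 61.9
```

```bash
python3 - <<'E'
from h import *
np.set_printoptions(precision=1,suppress=True)
for n in ("top","side"):
    info=vision.camera_info(n); im=vision.read_camera(n)
    hs=cv2.resize(im[140:240,310:420] if n=="top" else im[210:350,260:430],None,fx=4,fy=4,interpolation=cv2.INTER_CUBIC)
    cv2.imwrite(f"pics/{n}5.png",hs[:,:,::-1]); cv2.imwrite(f"pics/{n}6.png",im[:,:,::-1])
    off=np.array([310,140]) if n=="top" else np.array([260,210])
    for k,P in dict(red=[513.2,-282.7],green=[522.7,-191],blue=[614.2,-200.8],white=[605,-292.3]).items():
        q=pj(info,[[*P,72],[*P,63]]); print(n,k,"expected knob, lid (full)",q.ravel(),"crop",((q-off)*4).ravel())
    for k,a,c in blobs(im):
        if k in("red","blue") and bp(info,*c,55)[1]>-100: print(n,k,a,bp(info,*c,55))
E
```

```text
top red expected knob, lid (full) [387.6 203.1 386.5 203.7] crop [310.2 252.5 305.9 254.7]
top green expected knob, lid (full) [352.2 200.4 351.4 201. ] crop [168.9 241.7 165.8 244.1]
top blue expected knob, lid (full) [353.6 166.3 352.8 167.1] crop [174.5 105.2 171.4 108.6]
top white expected knob, lid (full) [388.3 168.8 387.3 169.6] crop [313.4 115.2 309.1 118.5]
top blue 99 [454.5  -4.   55. ]
top blue 97 [430.8 352.5  55. ]
side red expected knob, lid (full) [340.7 289.4 339.9 292.7] crop [322.9 317.6 319.7 330.8]
side green expected knob, lid (full) [314.5 247.6 314.  250.9] crop [218.1 150.3 216.1 163.7]
side blue expected knob, lid (full) [360.5 233.8 359.7 237.2] crop [402.   95.3 398.6 108.7]
side white expected knob, lid (full) [389.9 272.8 388.8 276.1] crop [519.7 251.1 515.1 264.4]
side red 82 [438.1 194.3  55. ]
side blue 57 [430.2 352.7  55. ]
side blue 171 [454.9  -2.2  55. ]
```

View pics/top5.png

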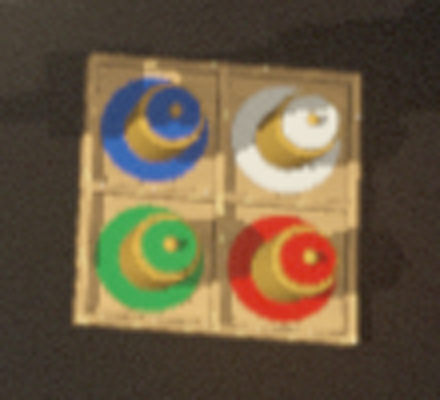

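View pics/side6.png

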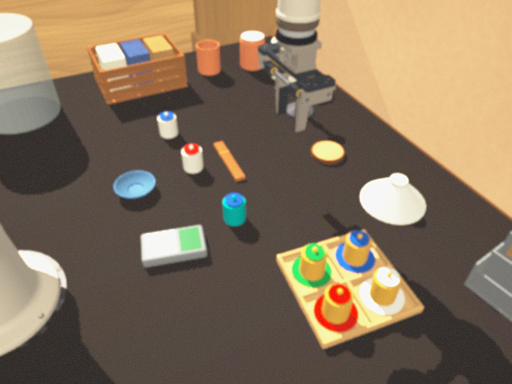

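Top-view knobs: red (311,257), green (171,243), blue (176,110) and white (313,120) in the crop. All are within about 5 crop px (roughly 3 mm) of where a centred pot would show, and both china pots are unmoved. I'll hand the job in.

```bash
python3 -c "
from station import manip
print(manip.finish_job())"
```

```text
the job is handed in; nothing more can be done
None
```

I moved all four brass pots (red, white, green and blue) one at a time into the tray, each on the inlay of its lid's colour, and handed the job in at about 30 s.

**Brass pots:** in the last pictures all four stand upright. Their knobs show within about 3 mm of each inlay's centre, against the allowed 15 mm. That distance was read by eye from the enlarged top view.

**China pots:** the side camera puts both within 1 mm of where they started. The top camera agrees for the blue one. It gave no reading for the red one, so that one rests on the side view alone.

**Robot:** the gripper is empty and clear of everything, about 130 mm above the counter. The arm swung by a few millimetres after each stop, so I let it settle before most grips and all releases. Contact force read at most about 10 N, while setting the pots down. No check failed, and the job gave no verdict.

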